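Hook up the drop guard of a bench pellet press

TASK

The pellet press has to be opened so that the die can be taken out: lift its clear drop guard by the red grip of the hold-up bar and hook the bar's slot into the notch of the catch strap, so that the guard hangs there by itself when you let go. Keep hold of it until it is seated (the guard must not drop), and leave the die and the things on the bench where they are.

Things in the scene. Friction and masses are not known exactly. Their poses are not given: they have to be found in the camera images.
- press: White bench-top pellet press, fixed, 250 mm deep, 280 wide, 500 high, elsewhere and turned in each run. Origin: centre of its underside. Its x runs from front to back (the front, with the guard, looks to its own -x), y across the front, z up. The guard runs in two aluminium channels 118 mm either side of the middle. The crosshead behind the guard: front at x = -82 mm, 200 to 330 mm up.
- head_edge (a point): Middle of the lower front edge of the control head that overhangs the press's front (220 mm wide), 430 mm up, at the press's x = -165 mm: 12 mm farther forward than the bar's pivot. A gripper cannot come straight down on the grip: it must lean out in front of the press, about 30 to 45 degrees from vertical. Axes as the press.
- guard (a joint): Height of the clear sliding guard above its shut position, m: 0 shut (lower edge 62 mm up), 0.085 when hooked up, 0.125 top stop. Sheet in an aluminium frame, 220 mm wide, 150 high, front face at the press's x = -106 mm. It weighs about 0.5 kg with its bar, rubs a little (1 N) and falls if let go.
- hold_bar (a joint): Lean of the hold-up bar, rad: 0 upright (as when hooked up), growing as its top swings forward, away from the press (limits -0.08 and 0.65). It turns in the press's x-z plane. The pivot is stiff: the bar stays where it is left; about 1 N at the grip turns it.
- bar_pivot (a point): The bar's pivot, on a lug of the guard: at the press's x = -153 mm, y = 0, 80 mm up with the guard shut, and going up with the guard. Axes as the press.
- grip_center (a point): Centre of the red plastic grip, 26 mm deep (x), 20 wide (y), 34 high, on a 10 mm stem at the bar's top end, straight above the pivot by 135 mm when the bar is upright. It is what to hold: the fingers go either side of it, closing along the press's y. Axes as the bar's (with the bar upright: the press's).
- slot_end (a point): Middle of the closed top end of the bar's slot: 85 mm above the pivot and 16 mm behind it (bar upright). The bar is a steel flat, 8 mm thick (y). The slot opens downward, is 18 mm wide (x), between the bar's limb in front and a tongue behind; the tongue reaches 18 mm below this point, its back 34 mm behind the pivot. Axes as the bar's.
- notch (a point): Middle of the floor of the notch (18 mm wide, 10 deep) in the top edge of the catch strap, an upright steel flat 6 mm thick across the press's front at x = -137 mm, from 228 to 260 mm up; this point is 250 up. The bar passes up in front of it leaning 0.36 rad or more, swings upright over it and comes down, tongue behind, slot end on the notch floor. Axes as the press.
- die: Steel pellet die standing on the press's anvil behind the guard, 48 mm across, 59 mm high; origin at the centre of its underside. Leave it.
- mortar: White mortar on the bench, 90 mm across, 40 mm high; origin at the centre of its underside. Leave it.
- jar: Amber jar with a black lid on the bench, 52 mm across, 75 mm high; origin at the centre of its underside. Leave it.
- tip_box: Blue pipette-tip box on the bench, 85 x 120 x 68 mm; origin at the centre of its underside. Leave it.

How it is judged:
On the way:
1. the guard is lifted until the bar's tongue is above the catch strap's notch (value of joint guard above 0.097 m), for 0.1 s.
At the end, for the whole second after the job is handed in: The guard hangs still from the catch strap by its bar: the bar is upright within 0.15 rad with the strap in its slot, the slot's closed end within 12 mm (along the press's x) and 6 mm (height) of the notch's floor and resting on it, the guard 78 to 93 mm up, and nothing holds it but the strap (value of joint guard between 0.078 and 0.093 m and value of joint hold_bar below 0.15 rad and x of slot_end in the frame of notch between -0.012 and 0.012 m and z of slot_end in the frame of notch between -0.005 and 0.006 m and contact force between hold_bar and press above 1 N and velocity of joint guard between -0.02 and 0.02 m/s); the robot touches nothing.
It fails at once if the guard drops (falls faster than 0.45 m/s) (velocity of joint guard below -0.45 m/s).
It fails at once if the die, mortar, jar or tip box is moved by more than 20 mm or tipped (distance of any of die, mortar, jar, tip_box from where it was at the start of the episode above 0.02 m or angle between any of die, mortar, jar, tip_box's own z axis and vertical above 0.35 rad).
It also fails if it takes over 35 s, if anything falls off the work surface, if the arm or the gripper's body presses on something with over 40 N, if the wrist force passes 120 N, or if a joint passes its speed limit or range.

ROBOT

A 6-joint arm with a two-finger parallel gripper is mounted at the origin on the work surface. World frame = base frame: x ahead of the robot, y to its left, z up, the work surface at z = 0. Lengths are in m, angles in rad, forces in N, time in s.
With the tool pointing down it reaches from about 0.4 to 0.925 m from the base axis. Payload 3.4 kg.
Tool frame: the origin (TCP) lies between the finger pads; the fingertips stand 22 mm ahead of it and the grasp point (between the pads) lies 3 mm ahead of it; z points along the fingers, y is the direction in which the jaws open and shut (so a half turn about z gives the same grasp; the last joint's range is limited). The gripper opens to 85 mm and grips with 20 to 120 N. Pads are 22 mm wide; open, the fingers measure 114 mm over their backs; the gripper's body (76 mm by 85 mm) begins 54 mm behind the grasp point. The pads swing forward as they close: fully open they stand 13 mm farther back than shut.
Start: joints at [1.145, 0.307, 1.506, -0, 1.328, -0.073], TCP at [0.199, 0.54, 0.253] pointing down, gripper open.
Joint ranges: [-3.12, 3.12], [-1.05, 2.28], [0.14, 2.33], [-1.42, 4.57], [0.1, 2.73], [-2.68, 2.68]. Speed limits (rad/s): [2.57, 2.57, 3.14, 3.14, 3.14, 3.14].

INTERFACE

Orientations are given as [roll, pitch, yaw] about the fixed x, y, z axes, in that order (R = Rz(yaw) Ry(pitch) Rx(roll)).
In Python, from station import bot gives the robot as it stands. The module is installed in compiled form; this text tells all that it offers.
- The arm moves only by the tool apply_moves, never from a script. Its argument "increments" is a list of rows, each an object of numbers: "dx", "dy", "dz": the shift along the tool's x, y, z in cm; "rx", "ry", "rz": the turn, a rotation vector about the tool's x, y, z in degrees. A call has 1 to 10 rows; each row shifts and turns the pose as measured when the row begins, along the tool's axes as they then stand; what a row does not reach is not made up. A row lasts 1/8 s, in which the tool goes at most 62.5 mm and 10.7 degrees, less where a joint would pass 70% of its speed; a pose out of reach is approached as far as the arm can. A call is refused whole if a number of a shift passes 6.25 or a number of a turn 10.7, either way. A call with a gripper value outside its range is refused whole. "fingers" is the opening, from -1 (shut) to 1 (fully open), so that 0 is half open, set as the call begins (left out, the last holds). The fingers move at their own pace and stop on an object; "force" is the grip in N (left out, the last holds). Time passes only in rows, so rows that do not move let the fingers close. It gives the time, the measured TCP pose, the force and the opening at its end, in the units of the state.
- bot.read_state(): the state, without advancing time (a new reading comes with each control period).
- bot.camera(name): name is "scene" or "top"; returns a dict with "pixels" (420x560x3 uint8, red, green, blue), "camera_matrix" (3x3 intrinsics, pixels), "k1" (the pictures are not rectified: a ray, as slopes to the right and down, at radius r is drawn at 1 + k1 r^2 times it, then the intrinsics apply), "camera_from_world" (4x4, takes a point from world to camera coordinates). Camera axes: x right, y down, z forward; pixel columns grow to the right and rows downward; lengths in m; the calibration is good to about 2 mm. A picture is of the moment at which its call begins. There is no depth.
- bot.job_done(): hands the job in, once; it reports no verdict.
The state is a dict: "t": time; "joint_pos": joint angles; "qvel": joint speeds; "effort": joint torques, N m; "tool_pos": TCP position; "orientation": TCP orientation; "contact_force": force on the tool from outside, world axes, zero at the start; "wrist_torque": the same for the moment, N m; "opening": opening from 0.0 (shut) to 1.0 (fully open).
Only numpy, scipy, OpenCV 4.12 (cv2) and the standard library are available. Lean on these libraries where they do the work, as an engineer would, in place of code of your own. Each camera call takes 0.05 s, during which the arm holds its last target.

## Working session

There is one attempt and no reset: what is moved stays moved. The work goes in short steps, Python scripts to look and compute and a tool call to move; the robot and the scene stay as the last step left them, time stands still between calls to the robot, and variables do not carry over. Pictures are saved under pics/ and viewed, and the job is handed in when it is done.

Besides the shell and the picture viewer there is one more tool, called after "Request:" as name(argument=value, ...) on one line, values as JSON. apply_moves: Moves the arm, as the interface text tells. Its arguments: {"type":"object","properties":{"increments":{"type":"array","items":{"type":"object","properties":{"dx":{"type":"number"},"dy":{"type":"number"},"dz":{"type":"number"},"rx":{"type":"number"},"ry":{"type":"number"},"rz":{"type":"number"}}}},"fingers":{"type":"number"},"force":{"type":"number"}},"required":["increments"]}

```bash
mkdir -p pics
python3 - <<'E'
from station import bot
import cv2,pickle
print(bot.read_state())
d={}
for n in("scene","top"):
    c=bot.camera(n); d[n]=c
    cv2.imwrite(f"pics/{n}0.png",c["pixels"][:,:,::-1])
    print(n,c["camera_matrix"],c["k1"],c["camera_from_world"])
pickle.dump(d,open("c0.pkl","wb"))
E
```

```text
{'t': 0.0, 'joint_pos': array([ 1.14448647e+00,  3.07563681e-01,  1.50765988e+00,  4.34345196e-05,
        1.32835751e+00, -7.34768085e-02]), 'qvel': array([-0.001201  , -0.00107805, -0.0002548 ,  0.00029483, -0.00056981,
        0.00229976]), 'effort': array([ 7.32309691e-04, -4.57550740e+01, -2.51923621e+01, -3.97838937e-05,
        1.28657708e-02, -1.83648143e-05]), 'tool_pos': array([0.19843089, 0.53900414, 0.2523914 ]), 'orientation': array([-3.13961269e+00, -1.88000945e-04,  2.78874895e+00]), 'contact_force': array([ 0.78842324, -0.0990829 ,  0.48019372]), 'wrist_torque': array([-0.04111473, -0.01496875,  0.05733192]), 'opening': 0.9974581252482836}
scene [[423.43125005   0.         279.1832221 ]
 [  0.         423.43125005 209.35107892]
 [  0.           0.           1.        ]] -0.12318345976659283 [[ 8.69966458e-01  4.93110899e-01  4.95673058e-05 -4.04915205e-01]
 [ 4.33945375e-01 -7.65536467e-01 -4.75021398e-01 -1.87997510e-01]
 [-2.34200283e-01  4.13274192e-01 -8.79974244e-01  1.52007071e+00]
 [ 0.00000000e+00  0.00000000e+00  0.00000000e+00  1.00000000e+00]]
top [[448.95340395   0.         273.29953627]
 [  0.         448.95340395 210.44940294]
 [  0.           0.           1.        ]] -0.09501857800934645 [[-0.01072203 -0.99993576 -0.00367535 -0.06932968]
 [-0.99887361  0.0108804  -0.04618577  0.5402179 ]
 [ 0.04622279  0.00317601 -0.99892611  1.38465955]
 [ 0.          0.          0.          1.        ]]
```

View pics/scene0.png

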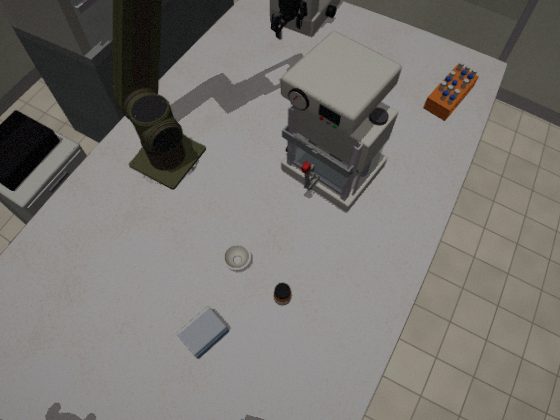

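View pics/top0.png

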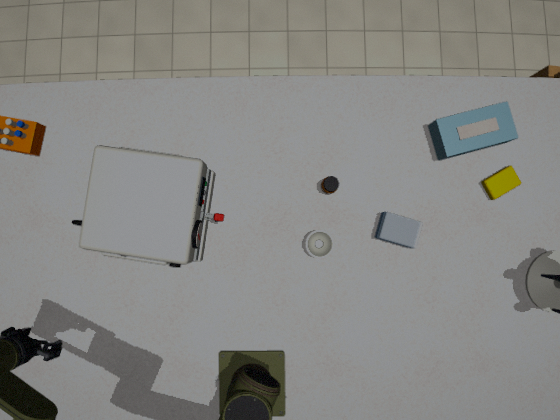

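Run:
```python
import cv2
a=cv2.imread("pics/scene0.png")[20:220,260:420]
cv2.imwrite("pics/s0c.png",cv2.resize(a,None,fx=4,fy=4,interpolation=cv2.INTER_CUBIC)[:, :][0:800] if 0 else cv2.resize(a[0:150],None,fx=4,fy=4,interpolation=cv2.INTER_CUBIC))
cv2.imwrite("pics/s0d.png",cv2.resize(a[95:195,10:140],None,fx=6,fy=6,interpolation=cv2.INTER_CUBIC))
a=cv2.imread("pics/top0.png")[135:275,65:240]
cv2.imwrite("pics/t0c.png",cv2.resize(a,None,fx=4,fy=4,interpolation=cv2.INTER_CUBIC))
```

```text
(no output)
```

View pics/s0c.png

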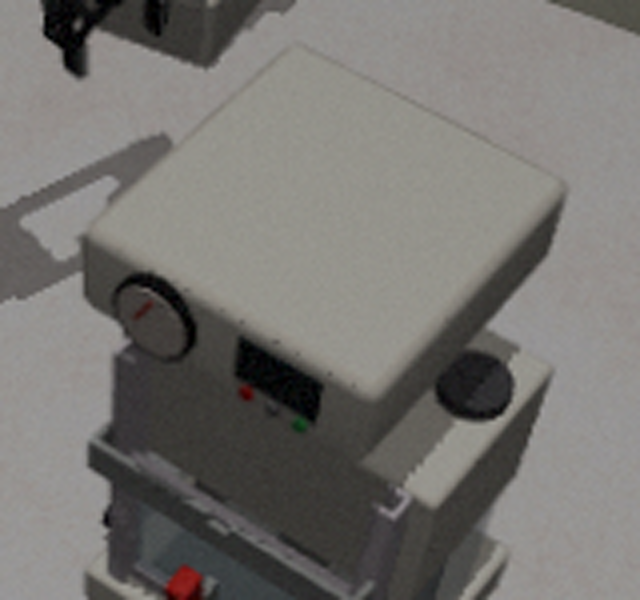

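View pics/s0d.png

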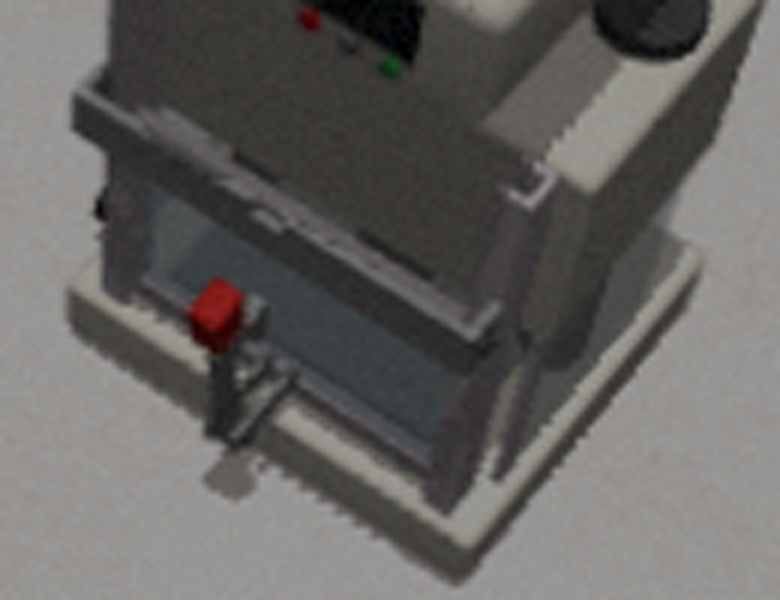

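View pics/t0c.png

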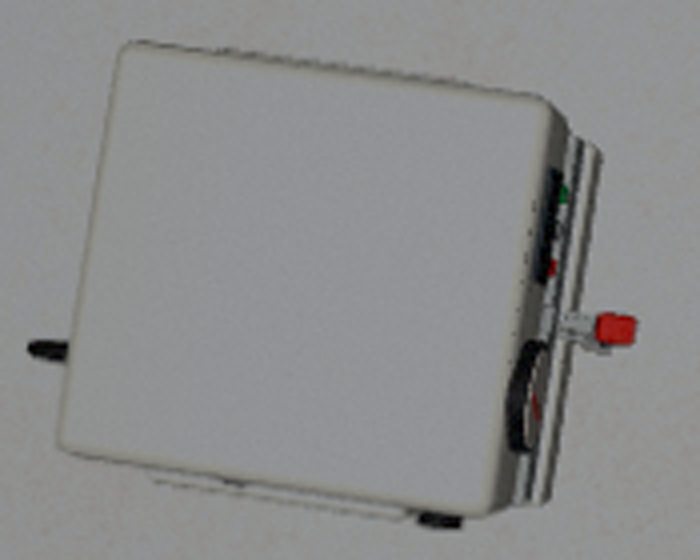

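```bash
cat > h.py <<'E'
import numpy as np,cv2,pickle
from scipy.optimize import least_squares
def proj(c,P):
    P=np.atleast_2d(P);T=np.array(c["camera_from_world"])
    q=P@T[:3,:3].T+T[:3,3]
    s=q[:,:2]/q[:,2:]; s=s*(1+c["k1"]*(s**2).sum(1,keepdims=True))
    K=np.array(c["camera_matrix"]); return s@K[:2,:2].T+K[:2,2]
def red(c,lo=1.8,mn=60,box=None):
    p=c["pixels"].astype(float)
    w=(p[:,:,0]>mn)&(p[:,:,0]>lo*p[:,:,1])&(p[:,:,0]>lo*p[:,:,2])
    if box is not None:
        m=np.zeros_like(w);m[box[1]:box[3],box[0]:box[2]]=1;w&=m
    n,l,s,ce=cv2.connectedComponentsWithStats(w.astype(np.uint8))
    i=1+np.argmax(s[1:,4]); return ce[i],s[i]
def tri(d,uv,x0=(0,.5,.2)):
    return least_squares(lambda x:np.concatenate([(proj(d[n],x)[0]-uv[n]) for n in uv]),x0)
def Rz(a):
    return np.array([[np.cos(a),-np.sin(a),0],[np.sin(a),np.cos(a),0],[0,0,1]])
E
python3 - <<'E'
from h import *
d=pickle.load(open("c0.pkl","rb"))
D=lambda u,v:(270+u/6,115+v/6)
C=lambda u,v:(260+u/4,20+v/4)
T=lambda u,v:(65+u/4,135+v/4)
# params px,py,yaw,bt,hfx,hbx
def obs(p):
    px,py,a,bt,hf,hb=p
    L=[("scene",(-.125,-.14,0),D(457,583)),("scene",(-.125,.14,bt),D(68,290)),("scene",(-.125,-.14,bt),D(455,543)),("scene",(.125,-.14,bt),D(703,250)),
     ("scene",(-.125,.14,0),D(72,327)),
     ("scene",(hf,.11,.5),C(85,235)),("scene",(hf,-.11,.5),C(375,402)),("scene",(hb,-.11,.5),C(568,183)),("scene",(hb,.11,.5),C(298,42)),
     ("scene",(-.165,-.11,.43),C(362,465)),("scene",(-.165,.11,.43),C(85,298)),
     ("top",(hb,-.11,.5),T(120,40)),("top",(hf,-.11,.5),T(552,94)),("top",(hf,.11,.5),T(490,518)),("top",(hb,.11,.5),T(57,452))]
    return L
def f(p,full=0):
    r=[]
    for n,q,uv in obs(p):
        w=Rz(p[2])@np.array(q)+[p[0],p[1],0]
        r.append(proj(d[n],w)[0]-uv)
    r=np.array(r); return r if full else r.ravel()
s=least_squares(f,[.3,.4,1.5,.03,-.165,.09],loss="soft_l1")
print(s.x); print(np.round(f(s.x,1),1))
cen={}
for n in d:
    ce,st=red(d[n],box=(280,150,330,180) if n=="scene" else (205,205,235,230)); cen[n]=ce; print(n,ce,st)
t=tri(d,cen); print(t.x,t.fun)
print("in press",Rz(s.x[2]).T@(t.x-[s.x[0],s.x[1],0]))
np.save("press.npy",s.x)
E
```

```text
[ 0.54254486  0.25639459  1.42149384  0.04739798 -0.17648128  0.05262744]
[[ 0.8  1.3]
 [-0.3 -0.8]
 [ 3.2  1.1]
 [ 1.1  0.6]
 [-1.1  0.7]
 [-2.9 -1.5]
 [ 0.2 -0.4]
 [ 0.4  0.5]
 [-3.5 -0.4]
 [ 1.7 -0.2]
 [-0.1  0.1]
 [ 0.1 -1. ]
 [ 0.2 -0.2]
 [-0.   0.8]
 [-0.5  1.1]]
scene [305.51851852 165.2037037 ] [301 161  10   9  54]
top [218.23880597 216.79104478] [214 213  10   8  67]
[0.51413809 0.06881538 0.23212621] [ 0.01984846 -0.00139768  0.00948477  0.01535073]
in press [-1.89717864e-01  1.88641306e-04  2.32126209e-01]
```

Run:
```python
from h import *
d=pickle.load(open("c0.pkl","rb"))
np.set_printoptions(linewidth=200)
p=d["scene"]["pixels"].astype(int)[157:182,297:314]
print("R\n",p[:,:,0]);print("R-G\n",p[:,:,0]-p[:,:,1])
p=d["top"]["pixels"].astype(int)[210:226,210:228]
print("R-G\n",p[:,:,0]-p[:,:,1])
for mn in (25,40):
  for lo in (1.5,1.8):
    cen={}
    for n in d:
        ce,st=red(d[n],lo,mn,box=(280,150,330,180) if n=="scene" else (205,205,235,230)); cen[n]=ce; print(n,ce,st)
    t=tri(d,cen); print(t.x,t.fun)
```

```text
R
 [[ 78  73  75  70  68  62  59  60  59  62  57  57  59  57  58  61  58]
 [ 76  73  67  63  61  60  61  60  58  60  63  58  63  66  55  60  56]
 [ 76  69  65  60  56  58  57  60  55  58  59  60  61  58  58  58  58]
 [ 72  60  55  57  59  58  60  58  60  62  57  59  59  60  58  58  60]
 [ 71  63  54  57  58  58  60  63  81  88  67  63  62  60  58  62  62]
 [ 76  75  72  58  52  59  52  81 122 126 118  94  65  60  63  62  60]
 [ 87  80  74  73  60  54  74 113 133 132 135 131 111  67  62  61  58]
 [ 78  95  81  77  72  90 117 133 131 131 133 135 124  92  80  95  77]
 [ 53  64  85  87  81 106 127 132 134 133 138 130  99  67  88 107  98]
 [ 56  58  60  74 109 128 132 134 137 137 132 110  70  69  98  99  73]
 [ 73  66  60  55  73 107 128 135 140 135 118  82  49  63  90  95  48]
 [106 104  80  58  49  63  96 110 115 124  88  48  46  64  87  62  38]
 [151 136 100  90  67  41  49  84 110  90  51  49  45  53  53  37  40]
 [152 152 137 103  80  48  46  47  48  49  48  46  51  49  34  39  34]
 [153 151 151 152 129  57  49  43  46  48  49  52  41  45  51  41  52]
 [143 148 150 152 142 112  70  4
[... 3745 characters left out ...]
9444444] [214 213  10   8  72]
[0.51465321 0.06964656 0.22201304] [ 0.05585623 -0.00392811  0.02672497  0.04325204]
scene [305.56626506 166.98795181] [301 161  10  13  83]
top [218.23880597 216.79104478] [214 213  10   8  67]
[0.51440594 0.07010541 0.22148272] [ 0.06229306 -0.00438058  0.02980116  0.04822956]
scene [305.56818182 166.96590909] [301 161  10  13  88]
top [218.38888889 216.69444444] [214 213  10   8  72]
[0.51462667 0.06958702 0.22242439] [ 0.06203147 -0.00436237  0.02967847  0.04803166]
scene [305.54878049 166.91463415] [301 161  10  13  82]
top [218.23880597 216.79104478] [214 213  10   8  67]
[0.51437722 0.07004074 0.22192804] [ 0.06901962 -0.00485358  0.03301783  0.05343491]
```

```bash
cat > fit.py <<'E'
from h import *
import itertools
d=pickle.load(open("c0.pkl","rb"))
D=lambda u,v:(270+u/6,115+v/6)
C=lambda u,v:(260+u/4,20+v/4)
T=lambda u,v:(65+u/4,135+v/4)
def cen(c,box):
    p=c["pixels"].astype(float);w=((p[:,:,0]-p[:,:,1])>14).astype(np.uint8)
    m=np.zeros_like(w);m[box[1]:box[3],box[0]:box[2]]=1;w&=m
    M=cv2.moments(w,True);return np.array([M['m10'],M['m01']])/M['m00'],M['m00']
def silh(c,ctr,R):
    V=np.array([ctr+R@np.array([a*.013,b*.010,e*.017]) for a,b,e in itertools.product((-1,1),repeat=3)])
    h=cv2.convexHull((proj(c,V)).astype(np.float32)); M=cv2.moments(h)
    return np.array([M['m10'],M['m01']])/M['m00'],M['m00']
def grip(p,th,guard=0):
    R=Rz(p[2]); b=cv2.Rodrigues(np.array([0,-th,0.]))[0]
    return R@(np.array([-.153,0,.08+guard])+b@np.array([0,0,.135]))+[p[0],p[1],0],R@b
E
python3 - <<'E'
from fit import *
g={"scene":cen(d["scene"],(280,150,330,180)),"top":cen(d["top"],(205,205,235,230))}
print(g)
def res(p,full=0):
    px,py,a,bt,hf,hb,hw,th,sl=p
    L=[("scene",(-.125,-.14,0),D(457,583)),("scene",(-.125,.14,bt),D(68,290)),("scene",(.125,-.14,bt),D(703,250)),
     ("scene",(-.125,.14,0),D(72,327)),
     ("scene",(hf,hw,.5),C(85,235)),("scene",(hf,-hw,.5),C(375,402)),("scene",(hb,-hw,.5),C(568,183)),("scene",(hb,hw,.5),C(298,42)),
     ("scene",(-.140,sl,.26),D(73,97)),("scene",(-.14,-sl,.26),D(475,340)),
     ("top",(hb,-hw,.5),T(120,40)),("top",(hf,-hw,.5),T(552,94)),("top",(hf,hw,.5),T(490,518)),("top",(hb,hw,.5),T(57,452)),
     ("top",(-.14,-sl,.26),T(602,148)),("top",(-.14,sl,.26),T(548,503))]
    r=[proj(d[n],Rz(a)@np.array(q)+[px,py,0])[0]-uv for n,q,uv in L]
    G,R=grip(p,th)
    for n in g: r.append(2*(silh(d[n],G,R)[0]-g[n][0]))
    r=np.array(r);return r if full else r.ravel()
s=least_squares(res,[.54,.256,1.42,.047,-.17,.06,.12,.3,.13],loss="soft_l1")
print(s.x);print(np.round(res(s.x,1),1))
G,R=grip(s.x,s.x[7]);print(G,[silh(d[n],G,R) for n in d])
np.save("press.npy",s.x)
cov=np.linalg.inv(s.jac.T@s.jac);print(np.sqrt(np.diag(cov)))
E
```

```text
{'scene': (array([305.63541667, 167.10416667]), 96.0), 'top': (array([218.34177215, 216.94936709]), 79.0)}
[ 0.54295073  0.25602463  1.41810379  0.04665268 -0.1760209   0.0531499
  0.1078476   0.2972819   0.11931262]
[[  0.7   1.5]
 [ -0.3  -0.7]
 [  1.2   1. ]
 [ -1.    0.6]
 [ -2.1  -1.3]
 [ -0.7  -0.8]
 [ -0.1   0.2]
 [ -2.5  -0.1]
 [  1.5  -2.7]
 [  1.5  -1.6]
 [  0.1  -0.3]
 [  0.1   0.9]
 [ -0.2  -0.2]
 [ -0.6  -0.3]
 [-10.7  -4. ]
 [-10.9  -0.9]
 [ -2.3   6.3]
 [  4.4   0.5]]
[0.51366473 0.06572033 0.20907839] [(array([304.46778035, 170.24809493]), 102.98321815486997), (array([220.56364079, 217.21362273]), 89.97112015925813)]
[0.00099283 0.00301476 0.00428155 0.00722994 0.00331565 0.00337732
 0.00099814 0.01545303 0.00327662]
```

```bash
cat > fit2.py <<'E'
from fit import *
g={"scene":cen(d["scene"],(280,150,330,180)),"top":cen(d["top"],(205,205,235,230))}
def res(p,full=0):
    px,py,a,bt,bf,hb,hw,th,sl,bb,bw=p; hf=-.165
    L=[("scene",(bf,-bw,0),D(457,583)),("scene",(bf,bw,bt),D(68,290)),("scene",(bb,-bw,bt),D(703,250)),
     ("scene",(bf,bw,0),D(72,327)),
     ("scene",(hf,hw,.5),C(85,235)),("scene",(hf,-hw,.5),C(375,402)),("scene",(hb,-hw,.5),C(568,183)),("scene",(hb,hw,.5),C(298,42)),
     ("scene",(hf,-hw,.43),C(362,465)),("scene",(hf,hw,.43),C(85,298)),
     ("scene",(-.140,sl,.26),D(73,97)),("scene",(-.14,-sl,.26),D(475,340)),
     ("top",(hb,-hw,.5),T(120,40)),("top",(hf,-hw,.5),T(552,94)),("top",(hf,hw,.5),T(490,518)),("top",(hb,hw,.5),T(57,452)),
     ]
    r=[proj(d[n],Rz(a)@np.array(q)+[px,py,0])[0]-uv for n,q,uv in L]
    G,R=grip(p,th)
    for n in g: r.append(2*(silh(d[n],G,R)[0]-g[n][0]))
    r=np.array(r);return r if full else r.ravel()
E
python3 - <<'E'
from fit2 import *
s=least_squares(res,[.54,.245,1.42,.047,-.13,.06,.12,.3,.13,.12,.14],loss="soft_l1")
print(s.x);print(np.round(res(s.x,1),1))
G,R=grip(s.x,s.x[7]);print(G,[silh(d[n],G,R) for n in d])
np.save("press.npy",s.x);p=s.x
# overlay
B={"head":[(x,y,z) for x in(-.165,p[5]) for y in(-p[6],p[6]) for z in(.43,.5)],"strap":[(x,y,z) for x in(-.14,-.134) for y in(-p[8],p[8]) for z in(.228,.26)],"base":[(x,y,z) for x in(p[4],p[9]) for y in(-p[10],p[10]) for z in(0,p[3])]}
for n,(x0,y0,x1,y1) in {"scene":(270,20,410,220),"top":(65,135,240,275)}.items():
    k=4 if n=="top" else 3
    im=cv2.resize(d[n]["pixels"][y0:y1,x0:x1,::-1],None,fx=k,fy=k,interpolation=cv2.INTER_CUBIC)
    im=np.clip(im.astype(float)*1.6,0,255).astype(np.uint8)
    def px(w): return tuple(int(round(v)) for v in (proj(d[n],w)[0]+.5-[x0,y0])*k)
    for b,col in zip(B,((0,255,0),(255,255,0),(255,0,255))):
        V=[px(Rz(p[2])@np.array(v)+[p[0],p[1],0]) for v in B[b]]
        for i in range(8):
            for j in(1,2,4):
                if not i&j: cv2.line(im,V[i],V[i|j],col,1)
    V=[px(G+R@np.array(v)) for v in itertools.product((-.013,.013),(-.01,.01),(-.017,.017))]
    for i in range(8):
        for j in(1,2,4):
            if not i&j: cv2.line(im,V[i],V[i|j],(0,255,255),1)
    cv2.imwrite(f"pics/ov_{n}.png",im)
E
```

```text
[ 0.54204301  0.25006713  1.42647712  0.04967254 -0.11758822  0.05941842
  0.10738641  0.29340664  0.11792706  0.12830507  0.13640655]
[[ 0.4  0.5]
 [ 0.8 -0.6]
 [-0.   0.1]
 [ 0.   1.3]
 [-0.4 -1.9]
 [ 1.  -2.2]
 [-0.3 -0.2]
 [-2.7 -0. ]
 [-0.1  1. ]
 [-0.5  2.3]
 [ 0.7 -0.8]
 [ 0.5 -0.4]
 [-0.5  0.1]
 [-2.7  0.1]
 [-2.  -1.4]
 [-0.3 -0.2]
 [-3.7  9.3]
 [ 8.7 -0.1]]
[0.51442349 0.06001959 0.20923066] [(array([303.79113111, 171.73539817]), 103.20342147815973), (array([222.67944839, 216.90506724]), 90.33108849078417)]
```

View pics/ov_scene.png

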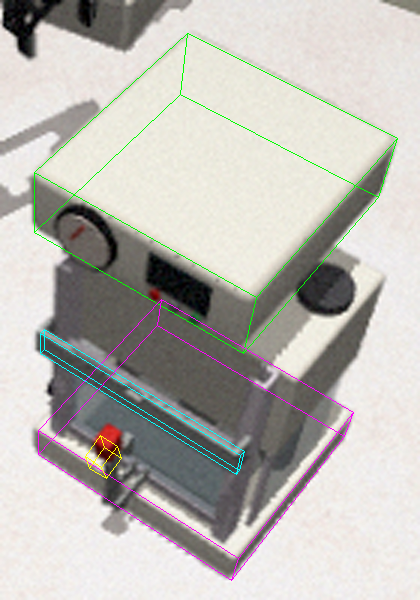

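View pics/ov_top.png

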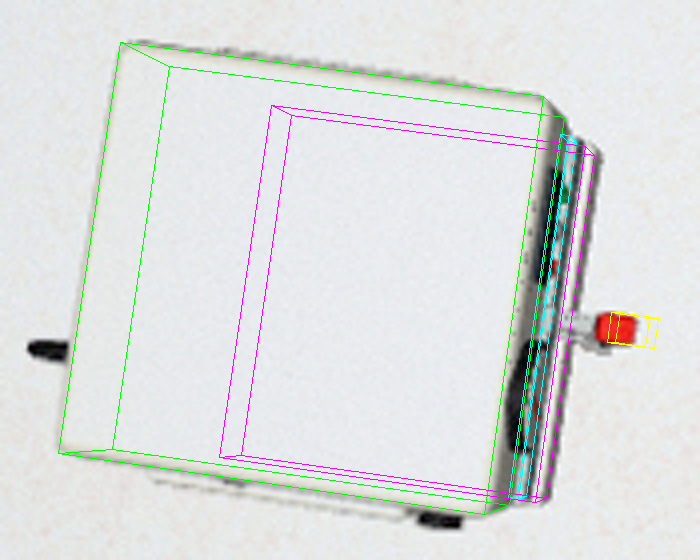

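Run:
```python
from fit import *
g={"scene":cen(d["scene"],(280,150,330,180)),"top":cen(d["top"],(205,205,235,230))}
def res(p,full=0):
    px,py,a,bt,bf,hb,hw,th,sl,bb,bw,hf,ht=p
    L=[("scene",(bf,-bw,0),D(457,583)),("scene",(bf,bw,bt),D(68,290)),("scene",(bb,-bw,bt),D(703,250)),
     ("scene",(bf,bw,0),D(72,327)),
     ("scene",(hf,hw,ht),C(85,235)),("scene",(hf,-hw,ht),C(375,402)),("scene",(hb,-hw,ht),C(568,183)),("scene",(hb,hw,ht),C(298,42)),
     ("scene",(-.165,-hw,.43),C(362,465)),("scene",(-.165,hw,.43),C(85,298)),
     ("scene",(-.140,sl,.26),D(73,97)),("scene",(-.14,-sl,.26),D(475,340)),
     ("top",(hb,-hw,ht),T(120,40)),("top",(hf,-hw,ht),T(552,94)),("top",(hf,hw,ht),T(490,518)),("top",(hb,hw,ht),T(57,452)),
     ]
    r=[proj(d[n],Rz(a)@np.array(q)+[px,py,0])[0]-uv for n,q,uv in L]
    G,R=grip(p,th)
    for n in g: r.append(2*(silh(d[n],G,R)[0]-g[n][0]))
    r=np.array(r);r=r if full else np.r_[r.ravel(),(bf+.125)/.003,(bb-.125)/.003,(bw-.14)/.003,(ht-.5)/.003,(hf+.165)/.005]
    return r
s=least_squares(res,[.54,.245,1.42,.047,-.13,.06,.12,.3,.13,.12,.14,-.165,.5])
print(s.x);print(np.round(res(s.x,1),1))
G,R=grip(s.x,s.x[7]);print(G)
np.save("press.npy",s.x);p=s.x
cov=np.linalg.inv(s.jac.T@s.jac);print(np.sqrt(np.diag(cov)))
```

```text
[ 0.54295405  0.25884508  1.42017428  0.04324037 -0.12528806  0.05256195
  0.10777882  0.29472642  0.1185333   0.12496986  0.13758593 -0.17684838
  0.4970455 ]
[[ 0.5  0.5]
 [ 0.6 -0.2]
 [ 0.6  0.5]
 [-0.1  0.6]
 [-1.6 -0.8]
 [-0.4 -0.6]
 [-0.2  0.5]
 [-2.4  0.3]
 [ 1.4 -1.3]
 [ 1.2 -0.2]
 [ 2.2 -3.1]
 [ 1.8 -2.4]
 [-0.5  0.1]
 [-0.7  1.1]
 [-0.7 -0.4]
 [-0.9 -0.3]
 [-1.1  4.9]
 [ 2.1  0.2]]
[0.51411165 0.06880681 0.20917902]
[0.00065612 0.00071117 0.00258328 0.00476566 0.00188367 0.00176458
 0.0007651  0.00232935 0.00214032 0.00270041 0.00155014 0.00141926
 0.00185244]
```

```bash
sed -i 's/^def silh.*/def silh(c,ctr,R):\n    return proj(c,ctr)[0],0\ndef silh_old(c,ctr,R):/' fit.py; sed -i 's/px,py,a,bt,bf,hb,hw,th,sl,bb,bw=p; hf=-.165/px,py,a,bt,bf,hb,hw,th,sl,bb,bw,hf,ht=p/; s/,\.5)/,ht)/g' fit2.py
cat >> fit2.py <<'E'
def res2(p): 
    bt,bf,bb,bw,hf,ht=p[3],p[4],p[9],p[10],p[11],p[12]
    return np.r_[res(p),(bf+.125)/.003,(bb-.125)/.003,(bw-.14)/.003,(ht-.5)/.002,(hf+.165)/.003]
E
python3 - <<'E'
from fit2 import *
s=least_squares(res2,[.54,.245,1.42,.047,-.13,.06,.12,.2,.13,.12,.14,-.165,.5])
print(s.x);print(np.round(res(s.x,1),1))
G,R=grip(s.x,s.x[7]);print(G)
np.save("press.npy",s.x);p=s.x
cov=np.linalg.inv(s.jac.T@s.jac);print(np.sqrt(np.diag(cov)))
E
```

```text
[ 0.54209496  0.24967122  1.4183166   0.05123322 -0.12017362  0.06152521
  0.10767217  0.19577737  0.11823151  0.12620677  0.13720305 -0.16632363
  0.49738262]
[[-0.3  1.3]
 [ 0.1 -0.7]
 [ 0.   0.8]
 [-0.6  1.4]
 [-1.1 -1.2]
 [-0.1 -0.9]
 [-0.   0.6]
 [-2.1  0.4]
 [-1.   1.4]
 [-1.2  2.2]
 [ 0.5 -1.1]
 [-0.  -0.3]
 [-0.3 -0.1]
 [-1.3  0.9]
 [-1.5 -0.7]
 [-0.9 -0.6]
 [ 0.7  2.2]
 [-1.1 -0.3]]
[0.51486702 0.07248967 0.21242106]
[0.00073912 0.00167879 0.00418535 0.00489505 0.00207808 0.00224163
 0.00075931 0.01412416 0.00213674 0.00270427 0.00155128 0.00180133
 0.00148945]
```

```bash
cat > mv.py <<'E'
import numpy as np,sys,json
from scipy.spatial.transform import Rotation as Ro
from station import bot
P=np.load("press.npy"); a=P[2]
X=np.array([np.cos(a),np.sin(a),0]);Y=np.array([-np.sin(a),np.cos(a),0]);Z=np.array([0,0,1.])
def w(x,y,z): return np.array([P[0],P[1],0])+x*X+y*Y+z*Z
def rot(phi):
    ph=np.radians(phi); z=np.sin(ph)*X-np.cos(ph)*Z; y=-Y; return Ro.from_matrix(np.stack([np.cross(y,z),y,z],1))
def plan(tp,tR,step=5.,ang=9.,pr=True):
    s=bot.read_state(); p=s["tool_pos"];R=Ro.from_euler("xyz",s["orientation"])
    dv=(R.inv()*tR).as_rotvec(); D=np.linalg.norm(tp-p)
    n=max(1,int(np.ceil(max(D*100/step,np.degrees(np.linalg.norm(dv))/ang))))
    rows=[]
    for i in range(n):
        Rc=R*Ro.from_rotvec(dv*i/n)
        t=Rc.inv().apply((tp-p)/n)*100; r=np.degrees(dv)/n
        rows.append({k:round(float(v),2) for k,v in zip(("dx","dy","dz","rx","ry","rz"),[*t,*r]) if abs(v)>.02})
    print("n",n,"D",round(D,4),"ang",round(float(np.degrees(np.linalg.norm(dv))),1))
    if pr: print(json.dumps(rows))
def st():
    s=bot.read_state();p=s["tool_pos"];R=Ro.from_euler("xyz",s["orientation"]).as_matrix()
    q=p+.003*R[:,2]; r=q-[P[0],P[1],0]
    print("t",round(s["t"],2),"tcp",p.round(4),"grasp press x,y,z",np.round([r@X,r@Y,q[2]],4),"phi",np.degrees(np.arctan2(R[:,2]@X,-R[2,2])).round(1),"yerr",np.degrees(np.arcsin(R[:,1]@X)).round(1),"q",s["joint_pos"].round(2),"F",s["contact_force"].round(1),"op",round(s["opening"],2))
E
python3 - <<'E'
from mv import *
st(); print(w(-.153,0,0), X,Y)
s=bot.read_state();plan(s["tool_pos"]+[0,0,.36],Ro.from_euler("xyz",s["orientation"]))
E
```

```text
t 0.1 tcp [0.1985 0.539  0.2525] grasp press x,y,z [0.2338 0.3836 0.2495] phi -0.1 yerr 78.5 q [ 1.14  0.31  1.51  0.    1.33 -0.07] F [-0.9 -1.1 -0.9] op 1.0
[0.51885585 0.09844641 0.        ] [0.15188955 0.98839747 0.        ] [-0.98839747  0.15188955  0.        ]
n 8 D 0.36 ang 0.0
[{"dz": -4.5}, {"dz": -4.5}, {"dz": -4.5}, {"dz": -4.5}, {"dz": -4.5}, {"dz": -4.5}, {"dz": -4.5}, {"dz": -4.5}]
```

Request:
apply_moves(increments=[{"dz":-3},{"dz":-5},{"dz":-5},{"dz":-5},{"dz":-5},{"dz":-5},{"dz":-5},{"dz":-5}])

```text
schema error: expected keys dx, dy, dz, rx, ry, rz
```

Run:
```python
from mv import *
st(); plan(np.array([.47,-.14,.6]),rot(0),step=5.)
```

```text
t 0.1 tcp [0.1985 0.539  0.2525] grasp press x,y,z [0.2338 0.3836 0.2495] phi -0.1 yerr 78.5 q [ 1.14  0.31  1.51  0.    1.33 -0.07] F [-0.9 -1.1 -0.9] op 1.0
n 17 D 0.8097 ang 78.5
[{"dx": -2.88, "dy": -3.2, "dz": -2.04, "rz": 4.62}, {"dx": -3.13, "dy": -2.96, "dz": -2.04, "rz": 4.62}, {"dx": -3.35, "dy": -2.7, "dz": -2.04, "rz": 4.62}, {"dx": -3.56, "dy": -2.42, "dz": -2.04, "rz": 4.62}, {"dx": -3.74, "dy": -2.12, "dz": -2.04, "rz": 4.62}, {"dx": -3.9, "dy": -1.81, "dz": -2.04, "rz": 4.62}, {"dx": -4.04, "dy": -1.49, "dz": -2.04, "rz": 4.62}, {"dx": -4.14, "dy": -1.16, "dz": -2.04, "rz": 4.62}, {"dx": -4.22, "dy": -0.83, "dz": -2.04, "rz": 4.62}, {"dx": -4.28, "dy": -0.48, "dz": -2.04, "rz": 4.62}, {"dx": -4.3, "dy": -0.14, "dz": -2.04, "rz": 4.62}, {"dx": -4.3, "dy": 0.21, "dz": -2.04, "rz": 4.62}, {"dx": -4.27, "dy": 0.56, "dz": -2.04, "rz": 4.62}, {"dx": -4.21, "dy": 0.9, "dz": -2.04, "rz": 4.62}, {"dx": -4.12, "dy": 1.23, "dz": -2.04, "rz": 4.62}, {"dx": -4.01, "dy": 1.56, "dz": -2.04, "rz": 4.62}, {"dx": -3.87, "dy": 1.88, "dz": -2.04, "rz": 4.62}]
```

All six keys are needed in each row.

Request:
apply_moves(increments=[{"dx":0,"dy":0,"dz":-3,"rx":0,"ry":0,"rz":0},{"dx":0,"dy":0,"dz":-5,"rx":0,"ry":0,"rz":0},{"dx":0,"dy":0,"dz":-5,"rx":0,"ry":0,"rz":0},{"dx":0,"dy":0,"dz":-5,"rx":0,"ry":0,"rz":0},{"dx":0,"dy":0,"dz":-5,"rx":0,"ry":0,"rz":0},{"dx":0,"dy":0,"dz":-5,"rx":0,"ry":0,"rz":0},{"dx":0,"dy":0,"dz":-5,"rx":0,"ry":0,"rz":0},{"dx":0,"dy":0,"dz":-5,"rx":0,"ry":0,"rz":0}])

```text
t: 1.1
tool_pos: [0.1985, 0.5392, 0.6339]
orientation: [-3.119, -0.002, 2.789]
contact_force: [0.5, 0.6, 0.8]
opening: 1.002
```

```bash
sed -i 's/ if abs(v)>.02})/})/; s/round(float(v),2) for/round(float(v),1) for/' mv.py
python3 - <<'E'
from mv import *
st(); plan(np.array([.47,-.14,.6]),rot(0),step=5.)
E
```

```text
t 1.1 tcp [0.1985 0.5392 0.6339] grasp press x,y,z [0.2339 0.3836 0.6309] phi -1.3 yerr 78.4 q [ 1.14  0.29  0.61  0.    2.26 -0.07] F [0.5 0.6 0.8] op 1.0
n 15 D 0.7322 ang 78.5
[{"dx": -3.3, "dy": -3.6, "dz": 0.3, "rx": -0.1, "ry": 0.1, "rz": 5.2}, {"dx": -3.6, "dy": -3.3, "dz": 0.3, "rx": -0.1, "ry": 0.1, "rz": 5.2}, {"dx": -3.9, "dy": -3.0, "dz": 0.3, "rx": -0.1, "ry": 0.1, "rz": 5.2}, {"dx": -4.1, "dy": -2.6, "dz": 0.3, "rx": -0.1, "ry": 0.1, "rz": 5.2}, {"dx": -4.3, "dy": -2.2, "dz": 0.3, "rx": -0.1, "ry": 0.1, "rz": 5.2}, {"dx": -4.5, "dy": -1.8, "dz": 0.3, "rx": -0.1, "ry": 0.1, "rz": 5.2}, {"dx": -4.7, "dy": -1.4, "dz": 0.3, "rx": -0.1, "ry": 0.1, "rz": 5.2}, {"dx": -4.8, "dy": -1.0, "dz": 0.3, "rx": -0.1, "ry": 0.1, "rz": 5.2}, {"dx": -4.8, "dy": -0.5, "dz": 0.2, "rx": -0.1, "ry": 0.1, "rz": 5.2}, {"dx": -4.9, "dy": -0.1, "dz": 0.2, "rx": -0.1, "ry": 0.1, "rz": 5.2}, {"dx": -4.9, "dy": 0.4, "dz": 0.2, "rx": -0.1, "ry": 0.1, "rz": 5.2}, {"dx": -4.8, "dy": 0.8, "dz": 0.2, "rx": -0.1, "ry": 0.1, "rz": 5.2}, {"dx": -4.7, "dy": 1.2, "dz": 0.2, "rx": -0.1, "ry": 0.1, "rz": 5.2}, {"dx": -4.6, "dy": 1.7, "dz": 0.2, "rx": -0.1, "ry": 0.1, "rz": 5.2}, {"dx": -4.4, "dy": 2.1, "dz": 0.2, "rx": -0.1, "ry": 0.1, "rz": 5.2}]
```

Request:
apply_moves(increments=[{"dx":-3.3,"dy":-3.6,"dz":0.2,"rx":0,"ry":0,"rz":5.2},{"dx":-3.6,"dy":-3.3,"dz":0.2,"rx":0,"ry":0,"rz":5.2},{"dx":-3.9,"dy":-3.0,"dz":0.2,"rx":0,"ry":0,"rz":5.2},{"dx":-4.1,"dy":-2.6,"dz":0.2,"rx":0,"ry":0,"rz":5.2},{"dx":-4.3,"dy":-2.2,"dz":0.2,"rx":0,"ry":0,"rz":5.2},{"dx":-4.5,"dy":-1.8,"dz":0.2,"rx":0,"ry":0,"rz":5.2},{"dx":-4.7,"dy":-1.4,"dz":0.2,"rx":0,"ry":0,"rz":5.2},{"dx":-4.8,"dy":-1.0,"dz":0.2,"rx":0,"ry":0,"rz":5.2}])

```text
t: 2.1
tool_pos: [0.3455, 0.1713, 0.6223]
orientation: [-3.127, 0.011, 2.046]
contact_force: [1.1, 0.9, -0.8]
opening: 1.0
```

Run:
```python
from mv import *
st(); plan(np.array([.47,-.14,.58]),rot(0),step=5.)
```

```text
t 2.1 tcp [0.3455 0.1713 0.6223] grasp press x,y,z [-0.1073  0.1825  0.6193] phi -1.0 yerr 36.0 q [ 0.36 -0.03  1.03 -0.01  2.15 -0.12] F [ 1.1  0.9 -0.8] op 1.0
n 7 D 0.338 ang 36.0
[{"dx": -4.8, "dy": -0.4, "dz": 0.7, "rx": -0.1, "ry": 0.1, "rz": 5.1}, {"dx": -4.8, "dy": -0.0, "dz": 0.7, "rx": -0.1, "ry": 0.1, "rz": 5.1}, {"dx": -4.8, "dy": 0.4, "dz": 0.6, "rx": -0.1, "ry": 0.1, "rz": 5.1}, {"dx": -4.7, "dy": 0.8, "dz": 0.6, "rx": -0.1, "ry": 0.1, "rz": 5.1}, {"dx": -4.6, "dy": 1.3, "dz": 0.6, "rx": -0.1, "ry": 0.1, "rz": 5.1}, {"dx": -4.5, "dy": 1.7, "dz": 0.6, "rx": -0.1, "ry": 0.1, "rz": 5.1}, {"dx": -4.3, "dy": 2.1, "dz": 0.6, "rx": -0.1, "ry": 0.1, "rz": 5.1}]
```

Request:
apply_moves(increments=[{"dx":-4.8,"dy":-0.4,"dz":0,"rx":0,"ry":0,"rz":5.2},{"dx":-4.8,"dy":0,"dz":0,"rx":0,"ry":0,"rz":5.2},{"dx":-4.8,"dy":0.4,"dz":0,"rx":0,"ry":0,"rz":5.2},{"dx":-4.7,"dy":0.8,"dz":0.5,"rx":0,"ry":0,"rz":5.2},{"dx":-4.6,"dy":1.3,"dz":1,"rx":0,"ry":0,"rz":5.2},{"dx":-4.5,"dy":1.7,"dz":1,"rx":0,"ry":0,"rz":5.2},{"dx":-4.3,"dy":2.1,"dz":1,"rx":0,"ry":0,"rz":5.2}])

```text
t: 2.98
tool_pos: [0.4691, -0.153, 0.5885]
orientation: [-3.135, 0.016, 1.389]
contact_force: [0.7, 1.4, 0.4]
opening: 1.001
```

Run:
```python
from mv import *
import cv2,pickle
st()
print(w(-.1798,0,.2124))
d={}
for n in("scene","top"):
    c=bot.camera(n); d[n]=c
    cv2.imwrite(f"pics/{n}1.png",c["pixels"][:,:,::-1])
pickle.dump(d,open("c1.pkl","wb"))
# pregrasp: tool phi 48, 100mm back along tool
for back in (.12,):
    R=rot(47); g=w(-.1798,0,.2124); plan(g-R.as_matrix()[:,2]*(back+.003),R)
```

```text
t 2.98 tcp [ 0.4691 -0.153   0.5885] grasp press x,y,z [-0.4092  0.0111  0.5855] phi -0.9 yerr -1.7 q [-0.39  0.12  0.96 -0.02  2.07 -0.22] F [0.7 1.4 0.4] op 1.0
[0.51478521 0.07195735 0.2124    ]
n 7 D 0.3221 ang 48.0
[{"dx": 2.1, "dy": 0.1, "dz": 4.1, "rx": 0.0, "ry": 6.9, "rz": -0.3}, {"dx": 1.6, "dy": 0.1, "dz": 4.3, "rx": 0.0, "ry": 6.9, "rz": -0.3}, {"dx": 1.1, "dy": 0.1, "dz": 4.5, "rx": 0.0, "ry": 6.9, "rz": -0.3}, {"dx": 0.5, "dy": 0.1, "dz": 4.6, "rx": 0.0, "ry": 6.9, "rz": -0.3}, {"dx": -0.0, "dy": 0.1, "dz": 4.6, "rx": 0.0, "ry": 6.9, "rz": -0.3}, {"dx": -0.6, "dy": 0.1, "dz": 4.6, "rx": 0.0, "ry": 6.9, "rz": -0.3}, {"dx": -1.1, "dy": 0.1, "dz": 4.5, "rx": 0.0, "ry": 6.9, "rz": -0.3}]
```

View pics/scene1.png

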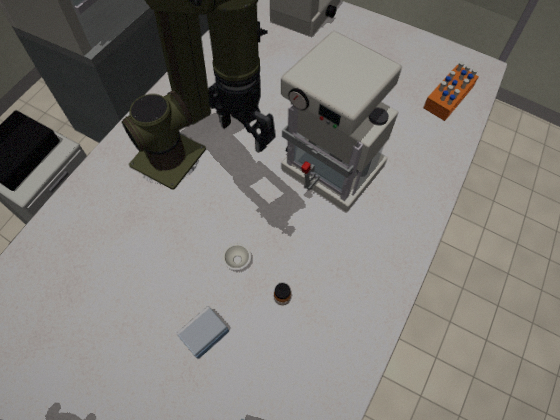

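Request:
apply_moves(increments=[{"dx":1.8,"dy":0,"dz":3.6,"rx":0,"ry":6.9,"rz":-0.3},{"dx":1.6,"dy":0.1,"dz":4.3,"rx":0,"ry":6.9,"rz":-0.3},{"dx":1.1,"dy":0.1,"dz":4.5,"rx":0,"ry":6.9,"rz":-0.3},{"dx":0.5,"dy":0.1,"dz":4.6,"rx":0,"ry":6.9,"rz":-0.3},{"dx":0,"dy":0.1,"dz":4.6,"rx":0,"ry":6.9,"rz":-0.3},{"dx":-0.6,"dy":0.1,"dz":4.4,"rx":0,"ry":6.9,"rz":-0.3}])

```text
t: 3.82
tool_pos: [0.4962, -0.0322, 0.343]
orientation: [3.127, -0.724, 1.425]
contact_force: [0.5, 0.1, -0.6]
opening: 1.001
```

Run:
```python
from mv import *
st()
R=rot(47); g=w(-.1798,0,.2124); plan(g-R.as_matrix()[:,2]*(.10+.003),R,step=3)
```

```text
t 3.83 tcp [ 0.4962 -0.0322  0.343 ] grasp press x,y,z [-0.2836  0.0025  0.3408] phi 41.5 yerr -0.1 q [-0.6   0.24  1.6   0.65  1.64 -0.52] F [ 0.5  0.1 -0.6] op 1.0
n 3 D 0.0677 ang 5.5
[{"dx": -0.6, "dy": 0.1, "dz": 2.2, "rx": 0.2, "ry": 1.8, "rz": 0.1}, {"dx": -0.6, "dy": 0.1, "dz": 2.2, "rx": 0.2, "ry": 1.8, "rz": 0.1}, {"dx": -0.7, "dy": 0.1, "dz": 2.1, "rx": 0.2, "ry": 1.8, "rz": 0.1}]
```

Request:
apply_moves(increments=[{"dx":-0.6,"dy":0.1,"dz":2.2,"rx":0.2,"ry":1.8,"rz":0.1},{"dx":-0.6,"dy":0.1,"dz":2.2,"rx":0.2,"ry":1.8,"rz":0.1},{"dx":-0.7,"dy":0.1,"dz":2.1,"rx":0.2,"ry":1.8,"rz":0.1},{"dx":0,"dy":0,"dz":0,"rx":0,"ry":0,"rz":0}])

```text
t: 4.32
tool_pos: [0.5007, 0.0019, 0.2769]
orientation: [-3.124, -0.827, 1.408]
contact_force: [-0.0, 0.4, 1.2]
opening: 1.002
```

```bash
cat > look.py <<'E'
import sys
from mv import *
import cv2,pickle
from h import proj
def look(i,box=None):
    d={};s=bot.read_state();R=Ro.from_euler("xyz",s["orientation"]).as_matrix();tp=s["tool_pos"]
    ims=[]
    for n in("scene","top"):
        c=bot.camera(n); d[n]=c
        x0,y0,W,H=((270,90,100,120) if n=="scene" else (170,160,100,120))
        im=cv2.resize(np.ascontiguousarray(c["pixels"][y0:y0+H,x0:x0+W,::-1]),None,fx=4,fy=4,interpolation=cv2.INTER_CUBIC)
        im=np.clip(im.astype(float)*1.8,0,255).astype(np.uint8)
        for off in (.003,.022):
            u=(proj(c,tp+R[:,2]*off)[0]+.5-[x0,y0])*4
            cv2.circle(im,tuple(int(v) for v in u),3,(0,255,0),-1)
        ims.append(im)
    cv2.imwrite(f"pics/l{i}.png",np.hstack(ims)); pickle.dump(d,open(f"c{i}.pkl","wb"))
E
python3 - <<'E'
from look import *
st();look(2)
E
```

```text
t 4.33 tcp [0.5007 0.0019 0.2769] grasp press x,y,z [-0.249   0.0033  0.2748] phi 47.4 yerr 0.2 q [-0.58  0.33  1.72  0.73  1.53 -0.62] F [-0.   0.4  1.2] op 1.0
```

View pics/l2.png

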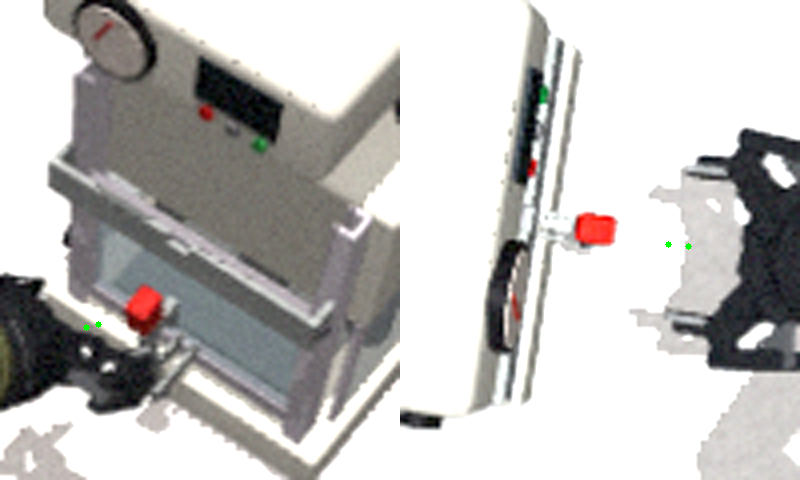

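Run:
```python
from look import *
R=rot(47); g=w(-.1800,-.0015,.2145); plan(g-R.as_matrix()[:,2]*(.003),R,step=2)
```

```text
n 5 D 0.0933 ang 0.6
[{"dx": 0.0, "dy": 0.1, "dz": 1.9, "rx": -0.1, "ry": -0.1, "rz": -0.0}, {"dx": 0.0, "dy": 0.1, "dz": 1.9, "rx": -0.1, "ry": -0.1, "rz": -0.0}, {"dx": 0.0, "dy": 0.1, "dz": 1.9, "rx": -0.1, "ry": -0.1, "rz": -0.0}, {"dx": 0.0, "dy": 0.1, "dz": 1.9, "rx": -0.1, "ry": -0.1, "rz": -0.0}, {"dx": 0.0, "dy": 0.1, "dz": 1.9, "rx": -0.1, "ry": -0.1, "rz": -0.0}]
```

Request:
apply_moves(increments=[{"dx":0,"dy":0.1,"dz":1.9,"rx":0,"ry":0,"rz":0},{"dx":0,"dy":0.1,"dz":1.9,"rx":0,"ry":0,"rz":0},{"dx":0,"dy":0.1,"dz":1.9,"rx":0,"ry":0,"rz":0},{"dx":0,"dy":0.1,"dz":1.9,"rx":0,"ry":0,"rz":0},{"dx":0,"dy":0.1,"dz":1.7,"rx":0,"ry":0,"rz":0},{"dx":0,"dy":0,"dz":0,"rx":0,"ry":0,"rz":0}])

```text
t: 5.18
tool_pos: [0.5222, 0.0668, 0.2218]
orientation: [3.124, -0.818, 1.434]
contact_force: [-0.5, 0.6, -0.4]
opening: 0.997
```

Run:
```python
from look import *
st();look(3)
```

```text
t 5.17 tcp [0.5222 0.0668 0.2218] grasp press x,y,z [-0.1816 -0.0081  0.2197] phi 46.9 yerr 0.2 q [-0.45  0.38  1.82  0.8   1.34 -0.66] F [-0.5  0.6 -0.4] op 1.0
```

View pics/l3.png

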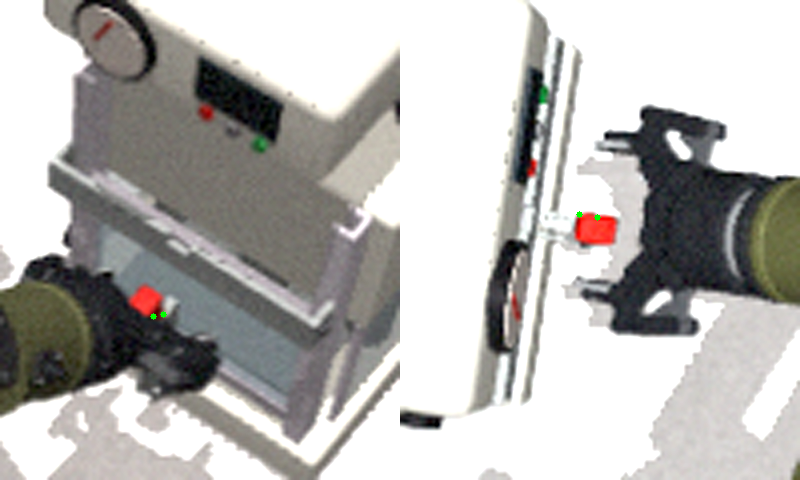

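Request:
apply_moves(increments=[{"dx":0,"dy":-0.4,"dz":0,"rx":0,"ry":0,"rz":0},{"dx":0,"dy":-0.4,"dz":0,"rx":0,"ry":0,"rz":0},{"dx":0,"dy":0,"dz":0,"rx":0,"ry":0,"rz":0}])

```text
t: 5.65
tool_pos: [0.5148, 0.0661, 0.2231]
orientation: [3.119, -0.817, 1.436]
contact_force: [0.5, -0.2, 0.1]
opening: 1.001
```

Run:
```python
from look import *
st();look(4)
```

```text
t 5.65 tcp [0.5148 0.0661 0.2231] grasp press x,y,z [-0.1834 -0.0009  0.221 ] phi 46.8 yerr 0.1 q [-0.46  0.37  1.83  0.8   1.34 -0.67] F [ 0.5 -0.2  0.1] op 1.0
```

View pics/l4.png

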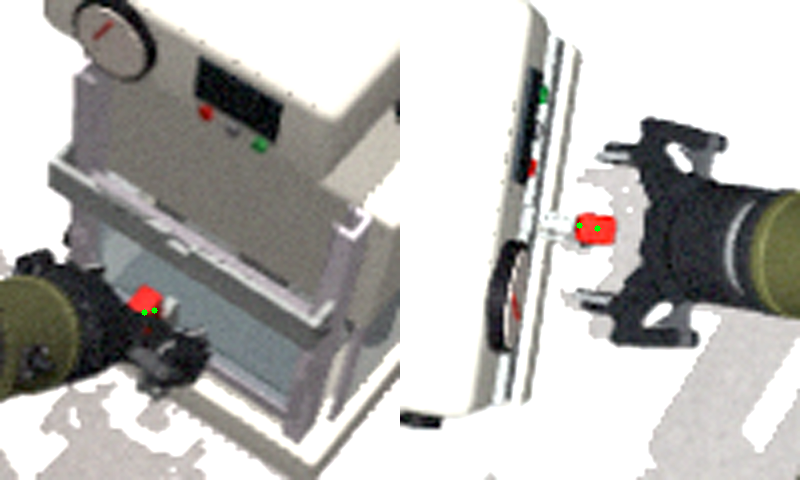

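Request:
apply_moves(increments=[{"dx":0,"dy":0,"dz":0.4,"rx":0,"ry":0,"rz":0},{"dx":0,"dy":0,"dz":0,"rx":0,"ry":0,"rz":0}])

```text
t: 6.0
tool_pos: [0.5159, 0.0689, 0.2201]
orientation: [3.118, -0.816, 1.436]
contact_force: [0.3, 0.4, -0.4]
opening: 0.998
```

Request:
apply_moves(increments=[{"dx":0,"dy":0,"dz":0,"rx":0,"ry":0,"rz":0},{"dx":0,"dy":0,"dz":0,"rx":0,"ry":0,"rz":0},{"dx":0,"dy":0,"dz":0,"rx":0,"ry":0,"rz":0},{"dx":0,"dy":0,"dz":0,"rx":0,"ry":0,"rz":0},{"dx":0,"dy":0,"dz":0,"rx":0,"ry":0,"rz":0},{"dx":0,"dy":0,"dz":0,"rx":0,"ry":0,"rz":0}], fingers=-1, force=60)

```text
t: 6.75
tool_pos: [0.5134, 0.0698, 0.2203]
orientation: [3.126, -0.818, 1.433]
contact_force: [-0.2, -0.9, 0.3]
opening: 0.224
```

Run:
```python
from look import *
st();look(5)
```

```text
t 6.75 tcp [0.5134 0.0698 0.2203] grasp press x,y,z [-0.18    0.001   0.2182] phi 46.9 yerr 0.2 q [-0.45  0.37  1.84  0.8   1.33 -0.67] F [-0.2 -0.9  0.3] op 0.22
```

View pics/l5.png

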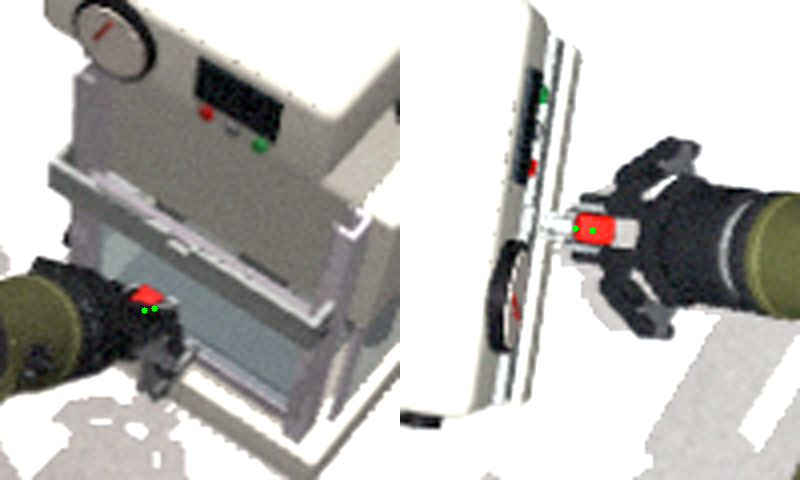

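```bash
cat >> mv.py <<'E'
def swing(delta,lift=0,tool=None,n=4,dx=0):
    "bar leaned further by delta (rad), raised by lift; tool turns by 'tool' rad (default the same)"
    s=bot.read_state();p=s["tool_pos"];R=Ro.from_euler("xyz",s["orientation"])
    g=p+.003*R.as_matrix()[:,2]
    return g,R
def target(x,z,phi,y=0.):
    R=rot(phi); return w(x,y,z)-.003*R.as_matrix()[:,2],R
E
python3 - <<'E'
from look import *
import math
# grasp relative to pivot
gx,gz=-.180+.153,.2182-.08
r=math.hypot(gx,gz);th=math.atan2(-gx,gz);print(r,th)
for t in(.32,.44):
    x,z=-.153-r*math.sin(t),.08+r*math.cos(t); print(t,x,z)
    plan(*target(x,z,46.9+math.degrees(t-th),.001),step=1.2)
E
```

```text
0.14081278351058896 0.19293876484605235
0.32 -0.19729499299970793 0.21366448142702615
n 2 D 0.0183 ang 7.3
[{"dx": -0.8, "dy": -0.0, "dz": -0.5, "rx": 0.1, "ry": 3.7, "rz": 0.3}, {"dx": -0.7, "dy": -0.0, "dz": -0.5, "rx": 0.1, "ry": 3.7, "rz": 0.3}]
0.44 -0.21297772168295467 0.20740060008383798
n 3 D 0.0354 ang 14.2
[{"dx": -1.0, "dy": -0.0, "dz": -0.6, "rx": 0.1, "ry": 4.7, "rz": 0.2}, {"dx": -1.0, "dy": -0.0, "dz": -0.6, "rx": 0.1, "ry": 4.7, "rz": 0.2}, {"dx": -0.9, "dy": -0.0, "dz": -0.7, "rx": 0.1, "ry": 4.7, "rz": 0.2}]
```

Run:
```python
from look import *
plan(*target(-.214,.2165,61,.001),step=1)
```

```text
n 4 D 0.0346 ang 14.1
[{"dx": -0.6, "dy": -0.0, "dz": -0.6, "rx": 0.1, "ry": 3.5, "rz": 0.2}, {"dx": -0.6, "dy": -0.0, "dz": -0.6, "rx": 0.1, "ry": 3.5, "rz": 0.2}, {"dx": -0.6, "dy": -0.0, "dz": -0.7, "rx": 0.1, "ry": 3.5, "rz": 0.2}, {"dx": -0.5, "dy": -0.0, "dz": -0.7, "rx": 0.1, "ry": 3.5, "rz": 0.2}]
```

Request:
apply_moves(increments=[{"dx":-0.6,"dy":0,"dz":-0.6,"rx":0.1,"ry":3.5,"rz":0.2},{"dx":-0.6,"dy":0,"dz":-0.6,"rx":0.1,"ry":3.5,"rz":0.2}])

```text
t: 7.1
tool_pos: [0.5109, 0.053, 0.2178]
orientation: [3.133, -0.938, 1.429]
contact_force: [-0.9, 3.7, -6.7]
opening: 0.226
```

Run:
```python
from look import *
st();plan(*target(-.214,.2165,61,.001),step=1)
```

```text
t 7.1 tcp [0.5109 0.053  0.2178] grasp press x,y,z [-0.1967  0.0009  0.2161] phi 53.7 yerr 0.2 q [-0.53  0.44  1.84  0.86  1.41 -0.78] F [-0.9  3.7 -6.7] op 0.23
n 2 D 0.0175 ang 7.3
[{"dx": -0.5, "dy": -0.0, "dz": -0.7, "rx": 0.0, "ry": 3.6, "rz": 0.2}, {"dx": -0.5, "dy": -0.0, "dz": -0.7, "rx": 0.0, "ry": 3.6, "rz": 0.2}]
```

Request:
apply_moves(increments=[{"dx":-0.4,"dy":0,"dz":-0.7,"rx":0,"ry":3.6,"rz":0.2},{"dx":-0.4,"dy":0,"dz":-0.7,"rx":0,"ry":3.6,"rz":0.2}])

```text
t: 7.35
tool_pos: [0.5084, 0.0366, 0.2165]
orientation: [-3.141, -1.063, 1.418]
contact_force: [-0.3, 4.0, -7.2]
opening: 0.222
```

Run:
```python
from look import *
st();look(6);plan(*target(-.214,.309,60,.001),step=1.5)
```

```text
t 7.35 tcp [0.5084 0.0366 0.2165] grasp press x,y,z [-0.2131  0.0009  0.2151] phi 60.9 yerr -0.0 q [-0.6   0.51  1.85  0.91  1.5  -0.88] F [-0.3  4.  -7.2] op 0.22
n 7 D 0.0948 ang 1.0
[{"dx": 1.2, "dy": -0.0, "dz": -0.7, "rx": -0.0, "ry": -0.1, "rz": -0.0}, {"dx": 1.2, "dy": -0.0, "dz": -0.7, "rx": -0.0, "ry": -0.1, "rz": -0.0}, {"dx": 1.2, "dy": -0.0, "dz": -0.7, "rx": -0.0, "ry": -0.1, "rz": -0.0}, {"dx": 1.2, "dy": -0.0, "dz": -0.7, "rx": -0.0, "ry": -0.1, "rz": -0.0}, {"dx": 1.2, "dy": -0.0, "dz": -0.7, "rx": -0.0, "ry": -0.1, "rz": -0.0}, {"dx": 1.2, "dy": -0.0, "dz": -0.7, "rx": -0.0, "ry": -0.1, "rz": -0.0}, {"dx": 1.2, "dy": -0.0, "dz": -0.7, "rx": -0.0, "ry": -0.1, "rz": -0.0}]
```

View pics/l6.png

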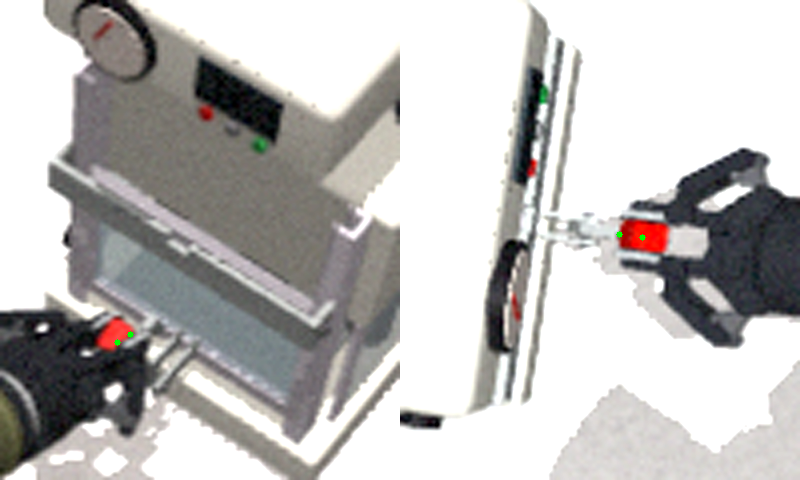

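Request:
apply_moves(increments=[{"dx":1.2,"dy":0,"dz":-0.7,"rx":0,"ry":0,"rz":0},{"dx":1.2,"dy":0,"dz":-0.7,"rx":0,"ry":0,"rz":0},{"dx":1.2,"dy":0,"dz":-0.7,"rx":0,"ry":0,"rz":0}])

```text
t: 7.82
tool_pos: [0.5084, 0.0364, 0.259]
orientation: [-3.134, -1.06, 1.411]
contact_force: [-0.4, 3.0, -6.7]
opening: 0.224
```

Run:
```python
from look import *
st();plan(*target(-.214,.317,61,.001),step=1.5)
```

```text
t 7.83 tcp [0.5084 0.0364 0.259 ] grasp press x,y,z [-0.2133  0.001   0.2575] phi 60.8 yerr -0.0 q [-0.6   0.44  1.81  0.91  1.56 -0.79] F [-0.4  3.  -6.7] op 0.22
n 4 D 0.0595 ang 0.3
[{"dx": 1.3, "dy": -0.0, "dz": -0.7, "rx": -0.0, "ry": 0.1, "rz": -0.0}, {"dx": 1.3, "dy": -0.0, "dz": -0.7, "rx": -0.0, "ry": 0.1, "rz": -0.0}, {"dx": 1.3, "dy": -0.0, "dz": -0.7, "rx": -0.0, "ry": 0.1, "rz": -0.0}, {"dx": 1.3, "dy": -0.0, "dz": -0.7, "rx": -0.0, "ry": 0.1, "rz": -0.0}]
```

Request:
apply_moves(increments=[{"dx":1.3,"dy":0,"dz":-0.7,"rx":0,"ry":0,"rz":0},{"dx":1.3,"dy":0,"dz":-0.7,"rx":0,"ry":0,"rz":0},{"dx":1.3,"dy":0,"dz":-0.7,"rx":0,"ry":0,"rz":0},{"dx":1.3,"dy":0,"dz":-0.7,"rx":0,"ry":0,"rz":0},{"dx":0,"dy":0,"dz":0,"rx":0,"ry":0,"rz":0}])

```text
t: 8.45
tool_pos: [0.5084, 0.0375, 0.3248]
orientation: [3.138, -1.056, 1.421]
contact_force: [-0.4, 2.4, -4.3]
opening: 0.228
```

Run:
```python
from look import *
st();look(7)
```

```text
t 8.45 tcp [0.5084 0.0375 0.3248] grasp press x,y,z [-0.2123  0.001   0.3233] phi 60.5 yerr -0.0 q [-0.6   0.35  1.74  0.91  1.65 -0.67] F [-0.4  2.4 -4.3] op 0.23
```

View pics/l7.png

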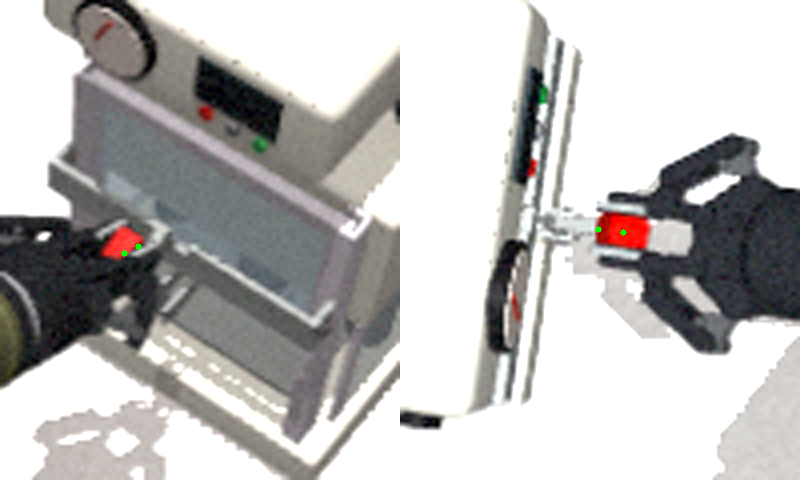

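```bash
cat >> mv.py <<'E'
import math
def arc(t,pz,phi,step=1.2,r=.141,y=.001):
    plan(*target(-.153-r*math.sin(t),pz+r*math.cos(t),phi,y),step=step)
E
python3 - <<'E'
from look import *
arc(.28,.195,56)
E
```

```text
n 2 D 0.0221 ang 4.5
[{"dx": 0.9, "dy": -0.0, "dz": 0.7, "rx": 0.0, "ry": -2.2, "rz": -0.0}, {"dx": 0.9, "dy": -0.0, "dz": 0.6, "rx": 0.0, "ry": -2.2, "rz": -0.0}]
```

Request:
apply_moves(increments=[{"dx":0.9,"dy":0,"dz":0.6,"rx":0,"ry":-2.2,"rz":0},{"dx":0.9,"dy":0,"dz":0.6,"rx":0,"ry":-2.2,"rz":0}])

```text
t: 8.8
tool_pos: [0.5111, 0.0544, 0.3295]
orientation: [-3.133, -0.973, 1.408]
contact_force: [-1.8, -4.1, -5.0]
opening: 0.225
```

Run:
```python
from look import *
st();arc(.13,.195,49)
```

```text
t 8.8 tcp [0.5111 0.0544 0.3295] grasp press x,y,z [-0.1953  0.001   0.3279] phi 55.7 yerr -0.2 q [-0.54  0.31  1.72  0.87  1.6  -0.59] F [-1.8 -4.1 -5. ] op 0.23
n 3 D 0.0253 ang 6.7
[{"dx": 0.7, "dy": -0.0, "dz": 0.5, "rx": -0.0, "ry": -2.2, "rz": -0.1}, {"dx": 0.7, "dy": -0.0, "dz": 0.5, "rx": -0.0, "ry": -2.2, "rz": -0.1}, {"dx": 0.7, "dy": -0.0, "dz": 0.5, "rx": -0.0, "ry": -2.2, "rz": -0.1}]
```

Request:
apply_moves(increments=[{"dx":0.8,"dy":0,"dz":0.5,"rx":0,"ry":-2.2,"rz":0},{"dx":0.7,"dy":0,"dz":0.5,"rx":0,"ry":-2.2,"rz":0},{"dx":0.7,"dy":0,"dz":0.5,"rx":0,"ry":-2.2,"rz":0}])

```text
t: 9.18
tool_pos: [0.5144, 0.0756, 0.3338]
orientation: [-3.128, -0.843, 1.405]
contact_force: [-1.0, -3.9, -6.5]
opening: 0.221
```

Run:
```python
from look import *
st();look(8);arc(0,.195,42)
```

```text
t 9.18 tcp [0.5144 0.0756 0.3338] grasp press x,y,z [-0.174   0.0009  0.3318] phi 48.3 yerr -0.2 q [-0.45  0.25  1.69  0.8   1.54 -0.46] F [-1.  -3.9 -6.5] op 0.22
n 2 D 0.0205 ang 6.5
[{"dx": 0.8, "dy": -0.0, "dz": 0.6, "rx": -0.1, "ry": -3.2, "rz": -0.2}, {"dx": 0.8, "dy": -0.0, "dz": 0.6, "rx": -0.1, "ry": -3.2, "rz": -0.2}]
```

View pics/l8.png

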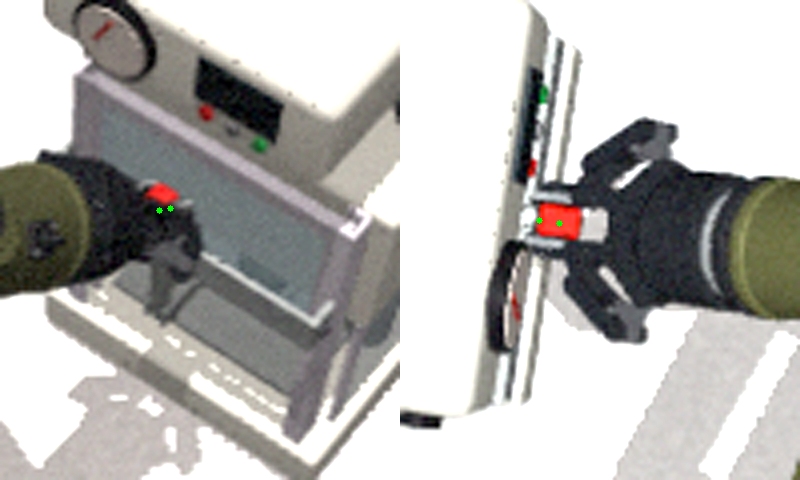

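Request:
apply_moves(increments=[{"dx":0.8,"dy":0,"dz":0.6,"rx":0,"ry":-3.2,"rz":-0.1},{"dx":0.8,"dy":0,"dz":0.6,"rx":0,"ry":-3.2,"rz":-0.1}])

```text
t: 9.52
tool_pos: [0.5172, 0.0934, 0.335]
orientation: [-3.129, -0.729, 1.408]
contact_force: [-1.8, -4.5, -4.3]
opening: 0.225
```

Run:
```python
from look import *
st();look(9);arc(0,.195,42)
```

```text
t 9.53 tcp [0.5172 0.0934 0.335 ] grasp press x,y,z [-0.1562  0.0009  0.3328] phi 41.8 yerr -0.1 q [-0.36  0.21  1.66  0.71  1.48 -0.35] F [-1.8 -4.5 -4.3] op 0.22
n 1 D 0.003 ang 0.4
[{"dx": 0.3, "dy": -0.0, "dz": -0.0, "rx": -0.3, "ry": 0.2, "rz": -0.3}]
```

View pics/l9.png

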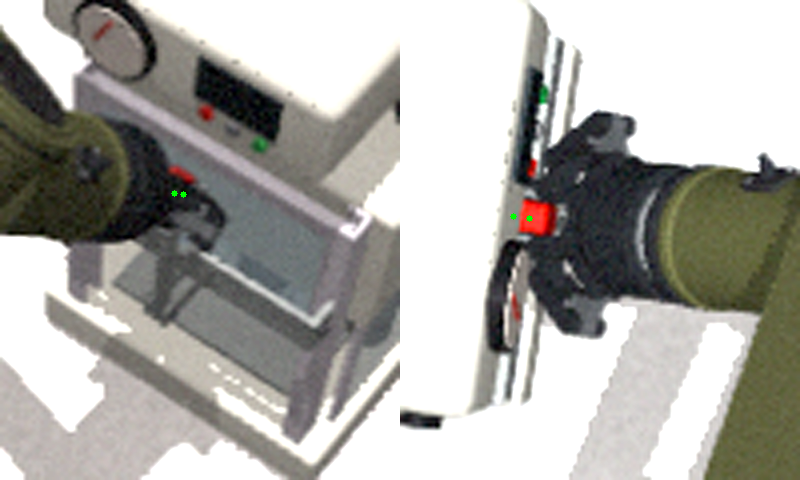

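Run:
```python
from look import *
plan(*target(-.153,.322,41.8,.001),step=.6)
plan(*target(-.153,.305,41.8,.001),step=.6)
```

```text
n 2 D 0.012 ang 0.4
[{"dx": -0.3, "dy": 0.0, "dz": 0.5, "rx": -0.1, "ry": -0.0, "rz": -0.1}, {"dx": -0.3, "dy": -0.0, "dz": 0.5, "rx": -0.1, "ry": -0.0, "rz": -0.1}]
n 5 D 0.0289 ang 0.4
[{"dx": -0.4, "dy": 0.0, "dz": 0.5, "rx": -0.1, "ry": -0.0, "rz": -0.1}, {"dx": -0.4, "dy": 0.0, "dz": 0.5, "rx": -0.1, "ry": -0.0, "rz": -0.1}, {"dx": -0.4, "dy": 0.0, "dz": 0.5, "rx": -0.1, "ry": -0.0, "rz": -0.1}, {"dx": -0.4, "dy": 0.0, "dz": 0.5, "rx": -0.1, "ry": -0.0, "rz": -0.1}, {"dx": -0.4, "dy": -0.0, "dz": 0.5, "rx": -0.1, "ry": -0.0, "rz": -0.1}]
```

Request:
apply_moves(increments=[{"dx":0.2,"dy":0,"dz":0.2,"rx":0,"ry":0,"rz":0},{"dx":-0.4,"dy":0,"dz":0.45,"rx":0,"ry":0,"rz":0},{"dx":-0.4,"dy":0,"dz":0.45,"rx":0,"ry":0,"rz":0}])

```text
t: 10.0
tool_pos: [0.5175, 0.0959, 0.3218]
orientation: [-3.13, -0.733, 1.41]
contact_force: [0.3, -2.1, -4.7]
opening: 0.224
```

Run:
```python
from look import *
st();plan(*target(-.153,.306,41.8,.001),step=.6)
```

```text
t 10.0 tcp [0.5175 0.0959 0.3218] grasp press x,y,z [-0.1537  0.0009  0.3196] phi 42.0 yerr -0.0 q [-0.36  0.22  1.68  0.72  1.46 -0.37] F [ 0.3 -2.1 -4.7] op 0.22
n 3 D 0.0136 ang 0.6
[{"dx": -0.3, "dy": 0.0, "dz": 0.4, "rx": -0.1, "ry": -0.1, "rz": -0.1}, {"dx": -0.3, "dy": -0.0, "dz": 0.4, "rx": -0.1, "ry": -0.1, "rz": -0.1}, {"dx": -0.3, "dy": -0.0, "dz": 0.4, "rx": -0.1, "ry": -0.1, "rz": -0.1}]
```

Request:
apply_moves(increments=[{"dx":-0.35,"dy":0,"dz":0.4,"rx":0,"ry":0,"rz":0},{"dx":-0.3,"dy":0,"dz":0.35,"rx":0,"ry":0,"rz":0}])

```text
t: 10.25
tool_pos: [0.5176, 0.0958, 0.3104]
orientation: [-3.128, -0.734, 1.408]
contact_force: [0.4, -2.5, -4.3]
opening: 0.224
```

Run:
```python
from look import *
st();look(10)
```

```text
t 10.25 tcp [0.5176 0.0958 0.3104] grasp press x,y,z [-0.1538  0.0009  0.3082] phi 42.1 yerr -0.1 q [-0.36  0.24  1.7   0.72  1.44 -0.39] F [ 0.4 -2.5 -4.3] op 0.22
```

View pics/l10.png

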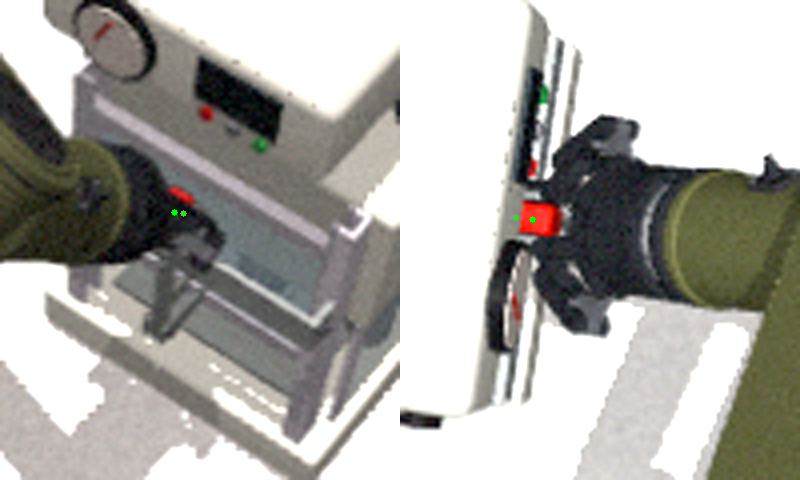

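Request:
apply_moves(increments=[{"dx":-0.2,"dy":0,"dz":0.25,"rx":0,"ry":0,"rz":0},{"dx":0,"dy":0,"dz":0,"rx":0,"ry":0,"rz":0}])

```text
t: 10.6
tool_pos: [0.5176, 0.0958, 0.3083]
orientation: [-3.129, -0.735, 1.409]
contact_force: [-1.2, -4.1, -5.9]
opening: 0.22
```

Run:
```python
from look import *
st()
```

```text
t 10.6 tcp [0.5176 0.0958 0.3083] grasp press x,y,z [-0.1538  0.0009  0.3061] phi 42.1 yerr -0.0 q [-0.36  0.24  1.7   0.72  1.43 -0.39] F [-1.2 -4.1 -5.9] op 0.22
```

Request:
apply_moves(increments=[{"dx":-0.2,"dy":0,"dz":0.25,"rx":0,"ry":0,"rz":0},{"dx":0,"dy":0,"dz":0,"rx":0,"ry":0,"rz":0}])

```text
t: 10.85
tool_pos: [0.5175, 0.0959, 0.3084]
orientation: [-3.133, -0.737, 1.413]
contact_force: [-1.5, -1.9, -7.0]
opening: 0.228
```

Run:
```python
from look import *
st()
```

```text
t 10.85 tcp [0.5175 0.0959 0.3084] grasp press x,y,z [-0.1537  0.0009  0.3062] phi 42.2 yerr 0.0 q [-0.36  0.24  1.71  0.72  1.43 -0.4 ] F [-1.5 -1.9 -7. ] op 0.23
```

Request:
apply_moves(increments=[{"dx":-0.25,"dy":0,"dz":0.3,"rx":0,"ry":0,"rz":0},{"dx":-0.25,"dy":0,"dz":0.3,"rx":0,"ry":0,"rz":0}])

```text
t: 11.1
tool_pos: [0.5178, 0.0964, 0.3078]
orientation: [-3.141, -0.742, 1.421]
contact_force: [-10.5, -17.6, 22.5]
opening: 0.224
```

Run:
```python
from look import *
st()
print(bot.read_state()["wrist_torque"])
```

```text
t 11.1 tcp [0.5178 0.0964 0.3078] grasp press x,y,z [-0.1532  0.0008  0.3056] phi 42.5 yerr 0.2 q [-0.36  0.24  1.71  0.73  1.43 -0.41] F [-10.5 -17.6  22.5] op 0.22
[-0.56481114  1.05070322  0.53560402]
```

Request:
apply_moves(increments=[{"dx":0,"dy":0,"dz":0,"rx":0,"ry":0,"rz":0},{"dx":0.05,"dy":0,"dz":-0.05,"rx":0,"ry":0,"rz":0}])

```text
t: 11.35
tool_pos: [0.5175, 0.0963, 0.3089]
orientation: [-3.141, -0.742, 1.42]
contact_force: [1.6, -1.2, -5.8]
opening: 0.222
```

Run:
```python
from look import *
st();look(11)
im=cv2.imread("pics/l11.png")
c=pickle.load(open("c11.pkl","rb"))["scene"]["pixels"][100:200,280:380,::-1]
cv2.imwrite("pics/l11b.png",np.clip(cv2.resize(c,None,fx=6,fy=6,interpolation=cv2.INTER_CUBIC)*1.6,0,255))
```

```text
t 11.35 tcp [0.5175 0.0963 0.3089] grasp press x,y,z [-0.1533  0.001   0.3067] phi 42.5 yerr 0.1 q [-0.36  0.24  1.71  0.73  1.43 -0.41] F [ 1.6 -1.2 -5.8] op 0.22[ WARN:0@3.392] global loadsave.cpp:1063 imwrite_ Unsupported depth image for selected encoder is fallbacked to CV_8U.
```

View pics/l11b.png

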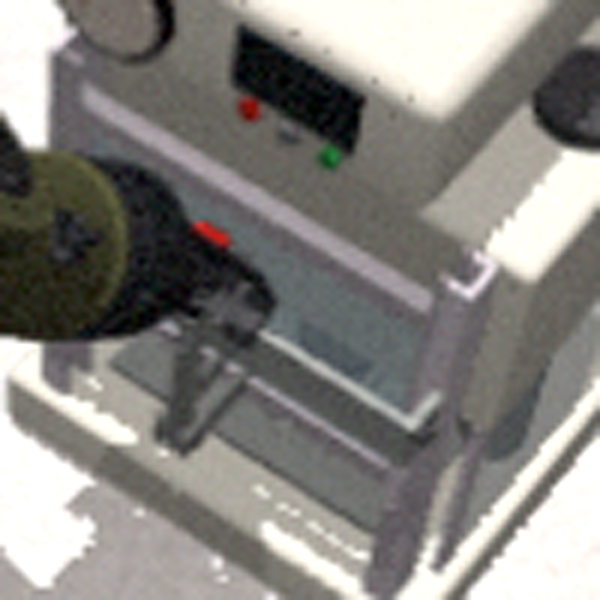

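Request:
apply_moves(increments=[{"dx":-0.4,"dy":0,"dz":-0.3,"rx":0,"ry":0,"rz":0},{"dx":-0.4,"dy":0,"dz":-0.3,"rx":0,"ry":0,"rz":0},{"dx":-0.4,"dy":0,"dz":-0.3,"rx":0,"ry":0,"rz":0}])

```text
t: 11.82
tool_pos: [0.5159, 0.086, 0.3087]
orientation: [-3.137, -0.756, 1.418]
contact_force: [2.7, 5.8, -5.6]
opening: 0.223
```

Run:
```python
from look import *
st()
```

```text
t 11.82 tcp [0.5159 0.086  0.3087] grasp press x,y,z [-0.1637  0.001   0.3065] phi 43.3 yerr 0.1 q [-0.39  0.24  1.71  0.74  1.45 -0.43] F [ 2.7  5.8 -5.6] op 0.22
```

Request:
apply_moves(increments=[{"dx":-0.4,"dy":0,"dz":-0.3,"rx":0,"ry":0,"rz":0}])

```text
t: 11.95
tool_pos: [0.5154, 0.0828, 0.3085]
orientation: [-3.136, -0.761, 1.417]
contact_force: [7.3, 16.7, -13.4]
opening: 0.223
```

Run:
```python
from look import *
st()
```

```text
t 11.95 tcp [0.5154 0.0828 0.3085] grasp press x,y,z [-0.1669  0.0011  0.3063] phi 43.6 yerr 0.1 q [-0.4   0.25  1.71  0.74  1.46 -0.44] F [  7.3  16.7 -13.4] op 0.22
```

Request:
apply_moves(increments=[{"dx":0.35,"dy":0,"dz":0.35,"rx":0,"ry":0,"rz":0},{"dx":0.35,"dy":0,"dz":0.35,"rx":0,"ry":0,"rz":0},{"dx":-0.05,"dy":0,"dz":0.15,"rx":0,"ry":0,"rz":0}])

```text
t: 12.32
tool_pos: [0.5169, 0.0916, 0.3076]
orientation: [-3.137, -0.758, 1.419]
contact_force: [-5.4, -8.1, 9.3]
opening: 0.226
```

Run:
```python
from look import *
st();plan(*target(-.1565,.305,42.5,.001),step=.3)
```

```text
t 12.32 tcp [0.5169 0.0916 0.3076] grasp press x,y,z [-0.158   0.0009  0.3054] phi 43.4 yerr 0.2 q [-0.38  0.25  1.71  0.74  1.44 -0.43] F [-5.4 -8.1  9.3] op 0.23
n 1 D 0.0016 ang 1.0
[{"dx": 0.1, "dy": -0.0, "dz": 0.1, "rx": -0.3, "ry": -0.9, "rz": 0.0}]
```

Request:
apply_moves(increments=[{"dx":0,"dy":0,"dz":0,"rx":0,"ry":0,"rz":0},{"dx":0,"dy":0,"dz":0,"rx":0,"ry":0,"rz":0},{"dx":0,"dy":0,"dz":0,"rx":0,"ry":0,"rz":0}], fingers=-0.3, force=20)

```text
t: 12.7
tool_pos: [0.5168, 0.0934, 0.3099]
orientation: [-3.138, -0.763, 1.422]
contact_force: [-0.3, -0.8, 0.5]
opening: 0.348
```

Run:
```python
from look import *
st();look(12)
```

```text
t 12.7 tcp [0.5168 0.0934 0.3099] grasp press x,y,z [-0.1562  0.0013  0.3077] phi 43.7 yerr 0.3 q [-0.38  0.24  1.71  0.74  1.45 -0.43] F [-0.3 -0.8  0.5] op 0.35
```

View pics/l12.png

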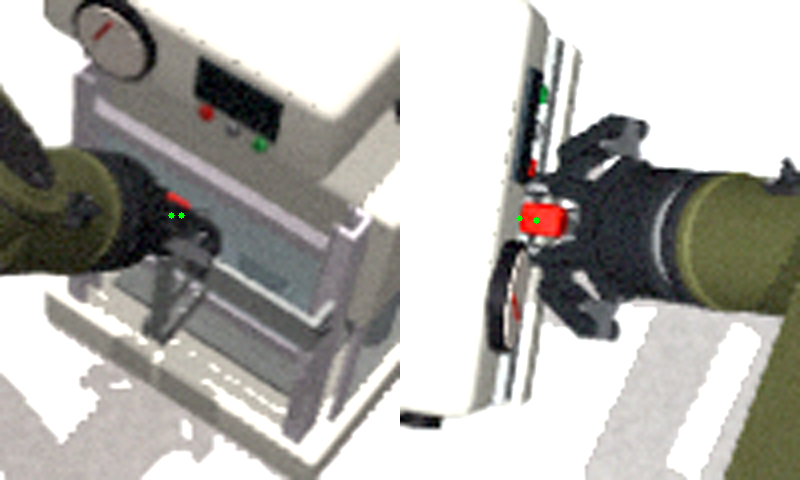

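Request:
apply_moves(increments=[{"dx":0,"dy":0,"dz":0,"rx":0,"ry":0,"rz":0},{"dx":0,"dy":0,"dz":-1,"rx":0,"ry":0,"rz":0},{"dx":0,"dy":0,"dz":-2,"rx":0,"ry":0,"rz":0},{"dx":0,"dy":0,"dz":-3,"rx":0,"ry":0,"rz":0},{"dx":0,"dy":0,"dz":-4,"rx":0,"ry":0,"rz":0},{"dx":0,"dy":0,"dz":-4,"rx":0,"ry":0,"rz":0},{"dx":0,"dy":0,"dz":-2,"rx":0,"ry":0,"rz":0},{"dx":0,"dy":0,"dz":0,"rx":0,"ry":0,"rz":0}], fingers=0.1)

```text
t: 13.8
tool_pos: [0.4999, -0.0212, 0.4308]
orientation: [-3.138, -0.761, 1.421]
contact_force: [-0.4, 0.7, 0.3]
opening: 0.547
```

Run:
```python
from look import *
from fit import cen
from h import tri
st();look(13)
d=pickle.load(open("c13.pkl","rb"))
g={"scene":cen(d["scene"],(290,120,330,160))[0],"top":cen(d["top"],(195,200,240,235))[0]}
x=tri(d,g).x; r=x-[P[0],P[1],0]; print(g,"grip in press",r@X,r@Y,x[2])
c=d["scene"]["pixels"][100:200,280:380,::-1]
cv2.imwrite("pics/l13b.png",np.clip(cv2.resize(c,None,fx=6,fy=6,interpolation=cv2.INTER_CUBIC)*1.6,0,255).astype(np.uint8))
```

```text
t 13.8 tcp [ 0.4999 -0.0212  0.4308] grasp press x,y,z [-0.2721  0.0006  0.4286] phi 43.6 yerr 0.3 q [-0.59  0.19  1.46  0.7   1.81 -0.38] F [-0.4  0.7  0.3] op 0.55
{'scene': array([311.80508475, 144.66101695]), 'top': array([205.09090909, 213.89090909])} grip in press -0.16005773350256855 -0.0006734190181048968 0.30718236790715114
```

View pics/l13.png

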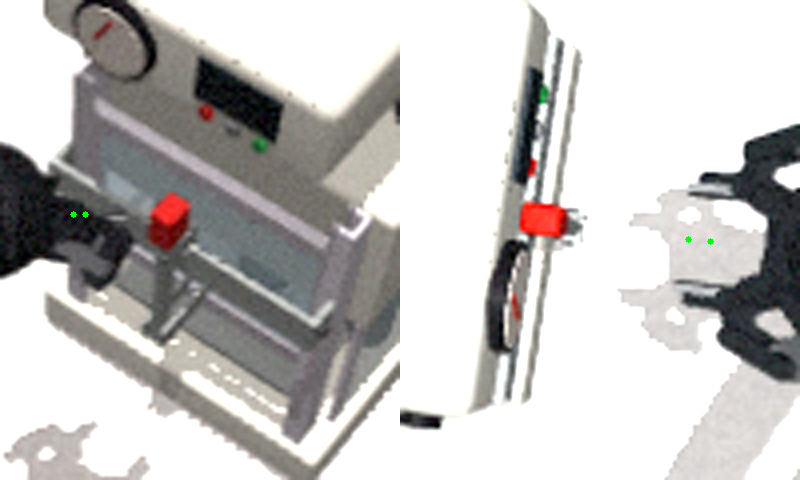

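View pics/l13b.png

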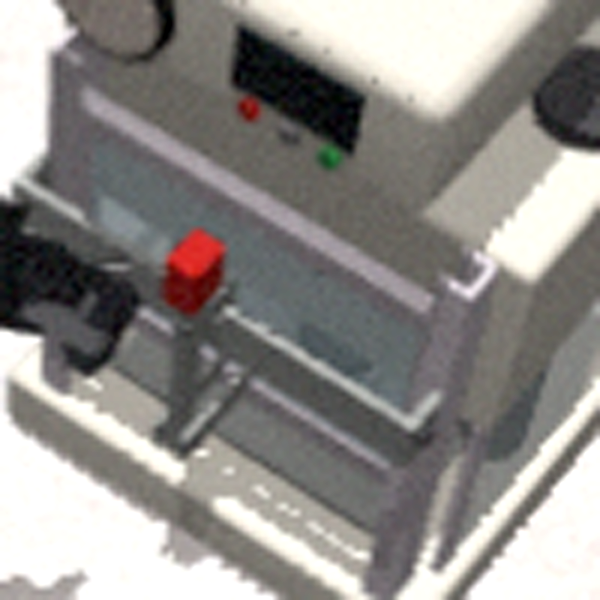

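```bash
python3 -c "
from station import bot
print(bot.job_done())"
```

```text
the job is handed in; nothing more can be done
None
```

The guard now hangs from the catch strap by its hold-up bar, and the job was handed in at about 13.8 s of the 35 s allowed. `job_done` gives no verdict, so what follows rests on my own checks.

**What I did:** I gripped the red grip with the tool leaning about 47° from vertical and swung the bar out to about 0.43 rad. I lifted the guard to about 0.115 m, swung the bar upright over the notch and lowered it until the strap took the load.

**Checks before letting go:**
- Pushing down, the tool met firm resistance at a height that puts the guard at about 0.085 m.
- Pulling the grip forward was blocked after about 13 mm, with roughly 17 N building up, so the tongue is behind the strap.

**Checks after opening the fingers and backing off about 17 cm:**
- **Guard:** the pictures show it hanging without support. The grip height was 0.307 m. My camera heights read about 8 mm high, so the guard is at about 0.084 m.
- **Bar:** it leans about 0.05 rad, inside the 0.15 rad limit.
- **Contact:** the wrist force is near zero, and the robot touches nothing.

**What disagreed or was not checked:**
- My first estimates of the press's position differed by several millimetres. One cause was a fitting error of mine, which I corrected.
- The pull test suggests that my estimate of the upright position is about 3 to 4 mm too far back. That is within the slot's clearance.
- The arm stayed well clear of the die, mortar, jar and tip box, but I did not measure their positions at the end.

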